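Load the brake tester with its open-ring weights

TASK

Set up the brake tester: first guide the selector lever through its zigzag gate from the left lane (seen from the robot) into the middle lane and leave it there while loading. Then lift every open-ring weight off its hook and slip it sideways through the ring's gap onto the load bar, so that all hang freely and clear of one another; last, guide the lever on into the right lane and fully home to that lane's end away from the robot. Leave the other things on the board where they are.

Things in the scene. Friction and masses are not known exactly. Their poses are not given: they have to be found in the camera images.
- weight0: Dark steel weight: upright flat C-ring on a foot, grip tab on top. Origin: ring centre; y = ring axis; gap faces +x, 15 mm high, centred at z 0. Ring inner radius 18 mm, wall 6, 14 thick (y). Foot 46x34x20 mm, z -44 to -24. Tab 16 (x) x 10 (y) mm, z +22 to +64. 0.2 kg; can stand on its foot. Hangs on a hook through the ring, origin 15 mm below hook axis, gap to either end of the rack. May be absent.
- weight1: As weight0 (same shape and size). May be absent.
- weight2: As weight0 (same shape and size). May be absent.
- weight3: As weight0 (same shape and size). May be absent.
- rack: Fixed hook rack, origin on the board under its middle: wooden rail along y, 244 mm long, 53 to 79 mm above the board, front face at x -7 mm, on two grey posts (y +-122 mm, 88 mm tall). Four round hooks, 6 mm thick, point to -x at 73 mm height, 58 mm apart, to x -56 mm where the tip turns up 9 mm (at x -60 mm)
- hook0 (a point): Point on the axis of hook 0 of the rack (counted from the rack's +y end), 36 mm in front of the rail's middle, where a weight hangs.
- hook1 (a point): Point on the axis of hook 1 of the rack (counted from the rack's +y end), 36 mm in front of the rail's middle, where a weight hangs.
- hook2 (a point): Point on the axis of hook 2 of the rack (counted from the rack's +y end), 36 mm in front of the rail's middle, where a weight hangs.
- hook3 (a point): Point on the axis of hook 3 of the rack (counted from the rack's +y end), 36 mm in front of the rail's middle, where a weight hangs.
- load_stand: Fixed stand, origin on the board under the bar's middle: straight round steel load bar, 8 mm thick, along y, 73 mm above the board, between grey posts (y +-112 mm, 90 mm tall, feet 80x26 mm). 18 mm collars leave the bar free from y -99 to +99 mm; clear board below it. Stands left or right of the gate unit, the rack on the other side.
- bar_mid (a point): Middle of the load bar, on its axis; axes as load_stand. A weight that hangs on the bar has its origin 14 mm below the bar's axis and its ring axis along the bar, foot 15 mm clear of the board.
- gate: Fixed selector gate: grey housing 100x100 mm, 54 mm high, aluminium gate plate on top; origin under its centre on the board. Zigzag slot, 12 mm wide, of three lanes along x at y = +17, 0, -17 mm, each from x -20 to +20 mm; the +y and middle lanes join at their +x ends, the middle and -y lanes at their -x ends.
- knob (a point): Centre of the black ball knob (26 mm) of the selector lever. Its 8 mm stem passes through the slot and tilts both ways about a pivot 6 mm above the board at the gate's centre, 95 mm from the knob; upright, the knob is 101 mm above the board; it sinks up to 12 mm as it tilts. It stays where it is left; about 0.5 N moves it.
- gate_cross (a joint): Tilt of the lever towards the gate's +y, rad: about +0.36 in the +y lane, 0 in the middle lane, -0.36 in the -y lane. Knob y = 95 mm x sin(gate_cross) x cos(gate_run) in the gate's frame.
- gate_run (a joint): Tilt of the lever towards the gate's +x, rad: about -0.33 at the -x ends of the lanes, +0.33 at the +x ends. Knob x = 95 mm x sin(gate_run) in the gate's frame.
- masking_tape: Bystander: roll of masking tape, 60 mm across, 18 mm high, lying on the board.
- paint_brush: Bystander: small brush, 124 mm long along its y, 9 mm thick.
- track_rubber: Bystander: grey block 28 x 55 x 16 mm.
- tweezers: Bystander: tweezers 112 mm long along y, 13 mm high.
- multimeter: Bystander: yellow meter lying flat, 130 x 68 x 38 mm.

How it is judged:
By the outcome, as a careful person would: the job done as asked, in the order asked, and still so for the second after the job is handed in, with the robot touching nothing.
Of weight0, weight1, weight2, weight3 only 3 to 4 are there at a start; the rules pass over those that are not, and their reading is None.
Once in a run the grip may slacken for a moment while it holds something.
It also fails if it takes over 208 s, if anything falls off the work surface, if the arm or the gripper's body presses on something with over 40 N, if the wrist force passes 120 N, or if a joint passes its speed limit or range.

ROBOT

A 6-joint arm with a two-finger parallel gripper is mounted at the origin on a cart in front of the work surface, level with it; the furniture and walls round the work are solid. World frame = base frame: x ahead of the robot, y to its left, z up, the work surface at z = 0. Lengths are in m, angles in rad, forces in N, time in s.
With the tool pointing down it reaches from about 0.375 to 0.75 m from the base axis. Payload 9 kg.
Tool frame: the origin (TCP) lies between the finger pads; the fingertips stand 25 mm ahead of it and the grasp point (between the pads) lies 6 mm ahead of it; z points along the fingers, y is the line along which they close (so a half turn about z gives the same grasp; the last joint's range is limited). The gripper opens to 85 mm and grips with 20 to 120 N. Pads are 22 mm wide; open, the fingers measure 114 mm over their backs; the gripper's body (76 mm by 85 mm) begins 54 mm behind the grasp point. The pads swing forward as they close: fully open they stand 13 mm farther back than shut.
Start: joints at [1.107, 0.104, 0.097, 1.564, 0, 1.353], TCP at [0.146, 0.582, 0.221] pointing down, gripper open.
Joint ranges: [-2.99, 2.99], [-0.84, 1.86], [-1.1, 1.16], [-1.84, 2.11], [-1.51, 1.56], [-3.14, 3.14]. Speed limits (rad/s): [2.22, 2.22, 2.57, 3.14, 3.14, 3.14].

INTERFACE

Orientations are given as a rotation vector (axis times angle).
In Python, from rig import env, optics, finder gives the robot as it stands.
- The arm moves only by the shell command python3 -m crank 'ROWS' [FORCE]. ROWS is JSON, a list of rows, each a list of 3 entries, a list of its own where there are three numbers: the shift along the tool's x, y, z in mm, then the turn, a rotation vector about the tool's x, y, z in rad, then the opening, from 0 (shut) to 1 (fully open). In form: [[[dx, dy, dz], [ax, ay, az], claw], ...]. A call has 1 to 12 rows; each row shifts and turns the commanded pose from where the row before left it, along the tool's axes as they then stand; what a row does not reach is not made up. A row lasts 1/8 s, in which the tool goes at most 62.5 mm and 10.7 degrees, less where a joint would pass 70% of its speed; a pose out of reach is approached as far as the arm can. A call with a gripper value outside its range is refused whole. The fingers move at their own pace and stop on an object; FORCE is the grip in N (left out, the last holds). Time passes only in rows, so rows that do not move let the fingers close. It gives the time, the measured TCP pose, the force, the opening and the grip force at its end, in the units of the state.
- env.state(): the state, without advancing time (a new reading comes with each control period).
- optics.snapshot(name): name is "scene" or "side" or "wrist"; returns the picture (420x560x3 uint8, blue, green, red); there is no depth.
- optics.camera_info(name): a dict with "mtx" (3x3 intrinsics, pixels), "rvec" (rotation vector, rad) and "tvec" (3), from world to camera coordinates, as OpenCV has them. Camera axes: x right, y down, z forward; pixel columns grow to the right and rows downward; lengths in m; the calibration is good to about 2 mm. A picture is of the moment at which its call begins: read the wrist's pose just before it. camera_info takes no time and is no camera call; for the wrist camera it gives the pose at the moment of the call.
- env.sign_off(): hands the job in; it is judged then, once.
Trained networks look in the newest picture that a camera, given by its name, has taken for a name from the list of things; names that differ only in an ending like _2 or _b are one class to them, and where a whole thing is asked for, a point or a joint stands for the part that bears it (a point fixed in the world has none). Each returns a list of dicts, best first, with "score" (0 to 1); they miss things now and then, are a little off and sometimes report something else, mostly with a low value. They report only what shows in the picture. A call takes as long as a camera call.
- finder.cut_out(camera, label): "pixels" (420x560 bool, what is visible of it) and "uv" ([column, row] in pixels, amid what is visible of it).
The state is a dict: "clock": time; "joint_pos": joint angles; "qd": joint speeds; "tau": joint torques, N m; "tool_pos": TCP position; "orientation": TCP orientation; "contact_force": force on the tool from outside, world axes, zero at the start; "wrist_torque": the same for the moment, N m; "width": opening from 0.0 (shut) to 1.0 (fully open); "gripper_force": force on a finger pad.
Only numpy, scipy, OpenCV 4.12 (cv2) and the standard library are available. Lean on these libraries where they do the work, as an engineer would, in place of code of your own. Each camera call takes 0.05 s, during which the arm holds its last target. There are 200 camera calls.

## Working session

There is one attempt and no reset: what is moved stays moved. The work goes in short steps, Python scripts to look and compute and a shell command to move; the robot and the scene stay as the last step left them, time stands still between calls to the robot, and variables do not carry over. Pictures are saved under pics/ and viewed, at most 14 in all, crops included, and the job is handed in when it is done.

```bash
ls; mkdir -p pics; python3 - <<'E'
from rig import env, optics, finder
import cv2
s=env.state();print({k:s[k] for k in('clock','tool_pos','orientation','width')})
for n in('scene','side'):
    im=optics.snapshot(n);cv2.imwrite(f'pics/{n}0.png',im)
    c=optics.camera_info(n);print(n,c)
E
```

```text
pics
{'clock': 0.0, 'tool_pos': array([0.14582998, 0.58166753, 0.22003928]), 'orientation': array([-3.85112162e-01, -3.11745006e+00,  1.90675657e-03]), 'width': 0.9996277323635201}
scene {'mtx': array([[511.03760475,   0.        , 275.50823107],
       [  0.        , 511.03760475, 213.18718863],
       [  0.        ,   0.        ,   1.        ]]), 'rvec': array([ 2.27745515, -0.68257256,  0.28585519]), 'tvec': array([-0.48970258,  0.29288897,  1.20218653])}
side {'mtx': array([[399.59206841,   0.        , 278.87886148],
       [  0.        , 399.59206841, 207.66749403],
       [  0.        ,   0.        ,   1.        ]]), 'rvec': array([ 0.28994007, -2.76787602,  1.23942971]), 'tvec': array([0.56055576, 0.19185544, 0.91349047])}
```

View pics/scene0.png

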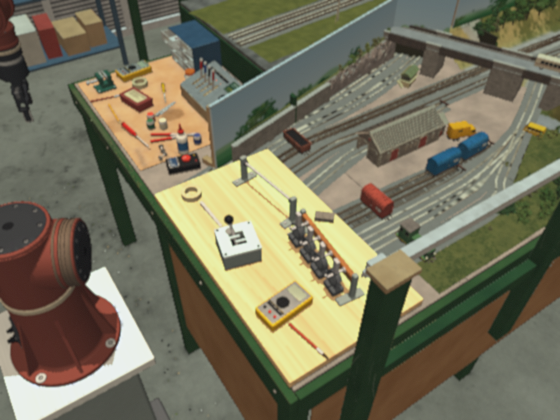

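View pics/side0.png

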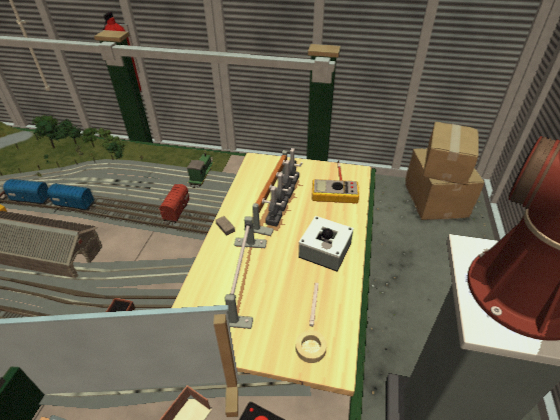

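The scene view shows the gate at about (238,240), four weights on the rack at (300-335, 235-285), and the load bar from (243,170) to (293,210). The side view confirms this. Next I'll fit the poses with the masks.

```bash
cat > h.py <<'E'
from rig import env, optics, finder
import cv2, numpy as np
from scipy.optimize import minimize
from scipy.spatial.transform import Rotation as Rn
def box(x0,x1,y0,y1,z0,z1): return np.array([[x,y,z] for x in(x0,x1) for y in(y0,y1) for z in(z0,z1)],float)/1e3
def cyl(axis,r,a0,a1,c=(0,0)):
    t=np.linspace(0,2*np.pi,17)[:-1];o=[]
    for a in(a0,a1):
        for q in t:
            u,v=c[0]+r*np.cos(q),c[1]+r*np.sin(q)
            o.append({'x':(a,u,v),'y':(u,a,v),'z':(u,v,a)}[axis])
    return np.array(o)/1e3
STAND=[cyl('y',4,-112,112,(0,73)),cyl('z',9,0,90,(0,112)),cyl('z',9,0,90,(0,-112)),box(-40,40,99,125,0,6),box(-40,40,-125,-99,0,6)]
RACK=[box(-7,7,-122,122,53,79)]
GATE=[box(-50,50,-50,50,0,54)]
WT=[box(-23,23,-17,17,-44,-24),box(-8,8,-5,5,22,64),cyl('y',24,-7,7)]
def place(parts,x,y,z,yaw): 
    R=Rn.from_euler('z',yaw).as_matrix(); return [p@R.T+[x,y,z] for p in parts]
def proj(c,P): return cv2.projectPoints(np.asarray(P,float).reshape(-1,1,3),c['rvec'],c['tvec'],c['mtx'],None)[0][:,0]
def render(c,parts,S=4):
    m=np.zeros((420*S,560*S),np.uint8)
    for p in parts:
        q=(proj(c,p)+.5)*S
        cv2.fillConvexPoly(m,cv2.convexHull(q.astype(np.float32)).astype(np.int32),255)
    return cv2.resize(m,(560,420),interpolation=cv2.INTER_AREA)/255.
def ray(c,uv):
    R=cv2.Rodrigues(c['rvec'])[0]; d=R.T@np.linalg.inv(c['mtx'])@[uv[0],uv[1],1.]
    return -R.T@c['tvec'], d/np.linalg.norm(d)
def onz(c,uv,z):
    o,d=ray(c,uv); return o+d*(z-o[2])/d[2]
def tri(cu):
    A=np.zeros((3,3));b=np.zeros(3)
    for c,uv in cu:
        o,d=ray(c,uv);M=np.eye(3)-np.outer(d,d);A+=M;b+=M@o
    return np.linalg.solve(A,b)
def fit(parts,views,x0,z=0,ign=None):
    def cost(v):
        e=0
        for i,(c,m) in enumerate(views):
            r=render(c,place(parts,v[0],v[1],z,v[2])); d=np.abs(r-m)
            if ign is not None: d=d*(1-ign[i])
            e+=d.sum()/m.sum()
        return e
    s=np.array([[0,0,0],[.02,0,0],[0,.02,0],[0,0,.2]])
    best=None
    for k in range(3):
        r=minimize(cost,x0,method='Nelder-Mead',options=dict(initial_simplex=np.array(x0)+s/(k+1),xatol=1e-4,fatol=1e-4)); x0=r.x
    return r.x,r.fun
E
python3 - <<'E'
from h import *
import pickle
M={}
C={n:optics.camera_info(n) for n in('scene','side')}
for n in C:
    optics.snapshot(n)
    for l in('load_stand','rack','gate','knob','weight0','multimeter'):
        M[n,l]=r=finder.cut_out(n,l)
        print(n,l,[(round(d['score'],2),np.round(d['uv']).tolist(),int(d['pixels'].sum())) for d in r])
pickle.dump((C,M),open('m.pkl','wb'))
m=lambda l:[(C[n],M[n,l][0]['pixels'].astype(float)) for n in C]
uv=lambda l,n:M[n,l][0]['uv']
for l,p in(('load_stand',STAND),('gate',GATE)):
    z0=.03; x0=onz(C['scene'],uv(l,'scene'),z0); 
    b=min((fit(p,m(l),[x0[0],x0[1],w]) for w in(-.3,.3)),key=lambda t:t[1]); print(l,np.round(b[0],4),b[1])
print('knob',tri([(C[n],uv('knob',n)) for n in C]))
for d in M['scene','weight0']: print('w scene',onz(C['scene'],d['uv'],.06))
for d in M['side','weight0']: print('w side',onz(C['side'],d['uv'],.06))
for n,(a,b,c,d) in {'scene':(170,140,370,310),'side':(220,140,370,350)}.items():
    im=cv2.imread(f'pics/{n}0.png')[b:d,a:c]; f=min(800/im.shape[1],600/im.shape[0]); cv2.imwrite(f'pics/{n}c.png',cv2.resize(im,None,fx=f,fy=f,interpolation=cv2.INTER_CUBIC))
E
```

```text
scene load_stand [(0.83, [262.0, 180.0], 836)]
scene rack [(0.63, [340.0, 260.0], 1124)]
scene gate [(0.92, [237.0, 244.0], 1855)]
scene knob [(0.73, [308.0, 247.0], 387), (0.21, [233.0, 222.0], 123)]
scene weight0 [(0.78, [296.0, 231.0], 295), (0.78, [333.0, 277.0], 455), (0.72, [306.0, 248.0], 357), (0.68, [266.0, 182.0], 688), (0.55, [317.0, 268.0], 354), (0.49, [208.0, 212.0], 62)]
scene multimeter [(0.81, [286.0, 307.0], 1635)]
side load_stand [(0.68, [238.0, 268.0], 1200)]
side rack [(0.83, [268.0, 198.0], 824)]
side gate [(0.8, [323.0, 244.0], 2093), (0.34, [264.0, 197.0], 810)]
side knob [(0.45, [327.0, 234.0], 117)]
side weight0 [(0.89, [272.0, 207.0], 332), (0.79, [287.0, 182.0], 249), (0.62, [291.0, 171.0], 194), (0.47, [278.0, 190.0], 225)]
side multimeter [(0.77, [335.0, 192.0], 1021)]
load_stand [0.642  0.099  0.1126] 1.9139487756825215
gate [ 0.4652 -0.0144 -0.2267] 0.705305767918324
knob [ 0.53485569 -0.10253065  0.0364672 ]
w scene [ 0.61354315 -0.06043166  0.06      ]
w scene [ 0.59875314 -0.23604127  0.06      ]
w scene [ 0.60212581 -0.12214702  0.06      ]
w scene [0.65240814 0.15194104 0.06      ]
w scene [ 0.58571448 -0.19038168  0.06      ]
w scene [0.45100776 0.1318708  0.06      ]
w side [ 0.61463538 -0.10244365  0.06      ]
w side [ 0.5970131  -0.21594754  0.06      ]
w side [ 0.59402575 -0.26774571  0.06      ]
w side [ 0.61309607 -0.17302731  0.06      ]
```

View pics/scenec.png

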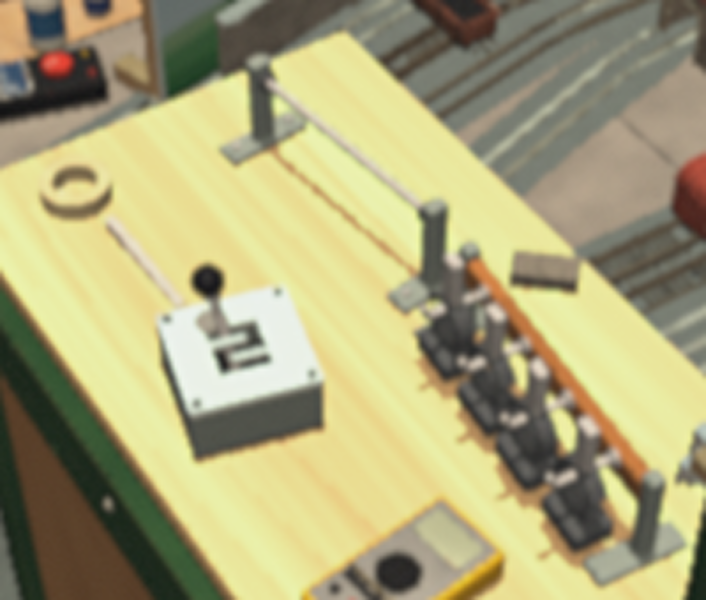

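View pics/sidec.png

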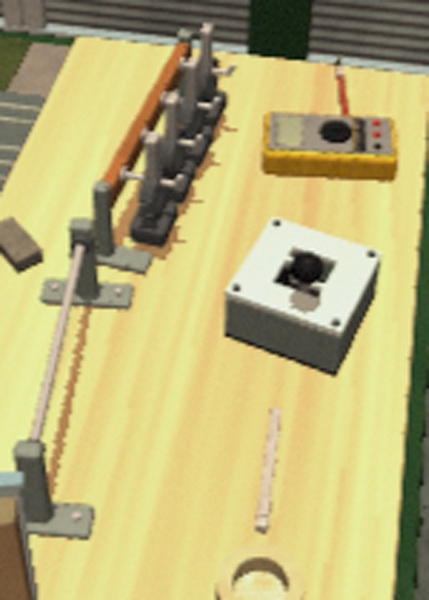

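The scene crop shows post tops at stand (244,158) and (293,199), rack (303,211) and (355,276), and the knob at (229,220). The side crop shows the same at stand (248,218) and (230,296), rack (256,205) and (285,153), and knob (327,233).

```bash
python3 - <<'E'
from h import *
import pickle
C,M=pickle.load(open('m.pkl','rb'))
P={'S+':((244.2,157.6),(230.5,296.5)),'S-':((292.7,198.9),(248.4,217.7)),'R+':((303.1,210.8),(256,205.1)),'R-':((354.7,276.5),(285.1,153)),'knob':((228.9,219.6),(327.5,233.5))}
T={}
for k,(a,b) in P.items():
    T[k]=t=tri([(C['scene'],a),(C['side'],b)]); print(k,t.round(4), [round(float(np.abs(proj(C[n],t)[0]-u).max()),1) for n,u in(('scene',a),('side',b))])
for s in 'SR':
    d=T[s+'+']-T[s+'-'];print(s,(T[s+'+']+T[s+'-'])/2,np.linalg.norm(d[:2]),np.arctan2(-d[0],d[1]))
# gate plate top corners
sc=[(160,320),(285,285),(323,375),(200,410)]
g=[onz(C['scene'],(170+u/3.53,140+v/3.53),.054) for u,v in sc]; print(np.round(g,3),np.mean(g,0))
sd=[(275,218),(382,250),(337,330),(226,290)]
g=[onz(C['side'],(220+u/2.857,140+v/2.857),.054) for u,v in sd]; print(np.round(g,3),np.mean(g,0))
E
```

```text
S+ [0.6224 0.2249 0.1121] [0.7, 1.1]
S- [0.6447 0.0033 0.1121] [0.2, 0.2]
R+ [ 0.6411 -0.0475  0.1097] [0.3, 0.4]
R- [ 0.6174 -0.2888  0.1064] [0.3, 0.3]
knob [0.4575 0.0237 0.1191] [0.4, 0.5]
S [0.63356252 0.11410651 0.11208191] 0.22272403400229146 0.1004611641680765
R [ 0.6292414  -0.16813693  0.10804482] 0.24241698627176766 -0.09825154674866683
[[ 0.436  0.065  0.054]
 [ 0.535  0.044  0.054]
 [ 0.51  -0.05   0.054]
 [ 0.417 -0.03   0.054]] [0.47435145 0.00736678 0.054     ]
[[ 0.495 -0.097  0.054]
 [ 0.398 -0.075  0.054]
 [ 0.427  0.026  0.054]
 [ 0.523  0.     0.054]] [ 0.46091296 -0.03636386  0.054     ]
```

The triangulated heights put the board top at about z = 0.021. The gate is yawed about -0.22, the rack -0.10 and the stand +0.10. I'm moving above the gate now.

```bash
python3 -m crank '[[[-36,-39,-5],[0,0,0],1],[[-36,-39,-5],[0,0,0],1],[[-36,-39,-5],[0,0,0],1],[[-36,-39,-5],[0,0,0],1],[[-36,-39,-5],[0,0,0],1],[[-36,-39,-5],[0,0,0],1],[[-36,-39,-5],[0,0,0],1],[[-36,-39,-5],[0,0,0],1],[[-36,-39,-5],[0,0,0],1],[[-36,-39,-5],[0,0,0],1],[[-36,-39,-5],[0,0,0],1],[[-36,-39,-5],[0,0,0],1]]' 40
cat >> h.py <<'E'
def tool():
    s=env.state(); return s,np.array(s['tool_pos']),Rn.from_rotvec(s['orientation'])
def plan(target=None,yang=None,n=None):
    """target: grasp point xyz (m); yang: wanted angle (deg) of tool y in world, mod 180. prints total shift in tool axes (mm), az"""
    s,p,R=tool(); M=R.as_matrix(); a=np.degrees(np.arctan2(M[1,1],M[0,1]))
    out={'tcp':p.round(4),'yang':round(a,1),'tilt':round(float(np.degrees(np.arccos(-M[2,2]))),2),'j6':round(s['joint_pos'][5],2)}
    if target is not None:
        g=p+M[:,2]*.006; out['shift']=(M.T@(np.array(target)-g)*1e3).round(1)
    if yang is not None:
        d=(yang-a+90)%180-90; out['az']=round(-np.radians(d),3)
    print(out)
E
python3 - <<'E'
from h import *
plan()
C=optics.camera_info('wrist');im=optics.snapshot('wrist');cv2.imwrite('pics/w1.png',im)
r=finder.cut_out('wrist','knob');print([(d['score'],d['uv']) for d in r])
print(C)
E
```

```text
clock: 2.3
tool_pos: [0.4518, 0.0211, 0.2812]
orientation: [0.386, 3.117, 0.0]
contact_force: [1.0, 0.6, 0.6]
width: 0.998
gripper_force: 0.0
{'tcp': array([0.4518, 0.0211, 0.2812]), 'yang': np.float64(75.9), 'tilt': 0.05, 'j6': np.float64(0.0)}
[(0.8, [293.8, 190.4]), (0.2, [473.4, 296.9])]
{'mtx': array([[365.84627315,   0.        , 290.25804827],
       [  0.        , 365.84627315, 211.99493921],
       [  0.        ,   0.        ,   1.        ]]), 'rvec': array([-2.26072815, -1.76415776, -0.29478556]), 'tvec': array([-0.13113444, -0.4705727 ,  0.29725193])}
```

View pics/w1.png

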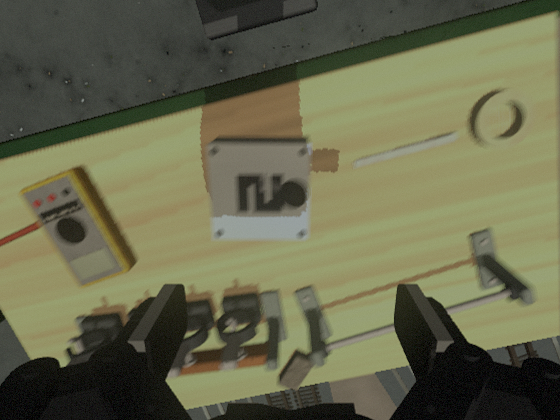

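The wrist view shows the plate corners at (210,140), (308,138), (311,238) and (212,240), and the knob at (293,193). The stand's post tops are at about (317,352) and (523,293).

```bash
python3 - <<'E'
from h import *
C=optics.camera_info('wrist')
g=np.array([onz(C,p,.075) for p in((210,140),(308,138),(311,238),(212,240))]);print(g.round(3),g.mean(0))
print(np.degrees(np.arctan2(*(g[1]-g[0])[1::-1])),np.degrees(np.arctan2(*(g[2]-g[3])[1::-1])),np.degrees(np.arctan2(*(g[3]-g[0])[1::-1])),np.degrees(np.arctan2(*(g[2]-g[1])[1::-1])))
k=onz(C,(293.3,191),.1185);print('knob',k)
c=g.mean(0)[:2]; 
for y in(-.21,-.23):
    print(Rn.from_euler('z',-y).as_matrix()[:2,:2]@(k[:2]-c))
# seen screws
E
```

```text
[[ 0.399 -0.047  0.075]
 [ 0.421  0.045  0.075]
 [ 0.524  0.024  0.075]
 [ 0.5   -0.078  0.075]] [ 0.46096852 -0.01386528  0.075     ]
76.85201086916372 76.94934609026748 -17.2093016465352 -11.667962571265237
knob [0.45710822 0.02133081 0.1185    ]
[-0.01111247  0.03361814]
[-0.01178257  0.03338918]
```

```bash
python3 - <<'E'
from h import *
plan((.4568,.0212,.116),77)
E
```

```text
{'tcp': array([0.4528, 0.019 , 0.2805]), 'yang': np.float64(75.7), 'tilt': 0.05, 'j6': np.float64(0.0), 'shift': array([ -3.3,   3.2, 158.5]), 'az': np.float64(-0.024)}
```

```bash
python3 -m crank '[[[-3,3,40],[0,0,-0.02],0.6],[[0,0,40],[0,0,0],0.6],[[0,0,40],[0,0,0],0.6],[[0,0,38],[0,0,0],0.6],[[0,0,0],[0,0,0],0.2],[[0,0,0],[0,0,0],0.2],[[0,0,0],[0,0,0],0.2],[[0,0,0],[0,0,0],0.2],[[0,0,0],[0,0,0],0.2]]' 30
python3 - <<'E'
from h import *
plan()
E
```

```text
clock: 3.52
tool_pos: [0.4551, 0.025, 0.1234]
orientation: [0.354, 3.121, -0.0]
contact_force: [0.4, 0.6, -0.1]
width: 0.199
gripper_force: 0.0
{'tcp': array([0.4551, 0.025 , 0.1234]), 'yang': np.float64(77.1), 'tilt': 0.05, 'j6': np.float64(-0.01)}
```

```bash
python3 - <<'E'
from h import *
im=optics.snapshot('wrist');a=im[120:420,120:460]
b=optics.snapshot('side')[180:300,270:410]
b=cv2.resize(b,(350,300),interpolation=cv2.INTER_CUBIC)
cv2.imwrite('pics/w2.png',np.hstack([a,b]))
E
```

```text
(no output)
```

View pics/w2.png

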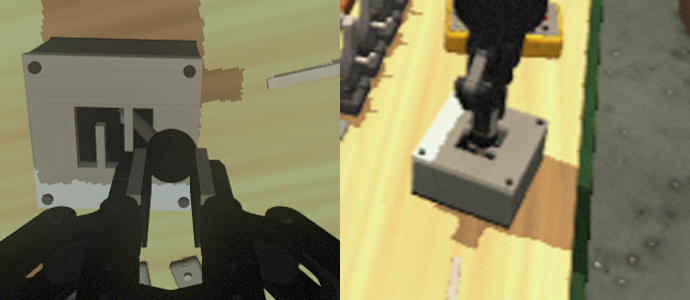

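The ball sits ahead of the pads (on the -x side), at wrist pixel (292,275). I'll locate it.

```bash
python3 - <<'E'
from h import *
C=optics.camera_info('wrist')
for z in (.11,.12): print(onz(C,(292,275),z))
o,d=ray(C,(292,275));print('cam',o,d,'range from size',365.8*13/26)
c=np.array([.461,-.0139])
for z in (.11,.12): print(Rn.from_euler('z',.2269).as_matrix()[:2,:2]@(onz(C,(292,275),z)[:2]-c))
print(C['tvec'], o+d*.183)
r=finder.cut_out('wrist','knob')[0];p=r['pixels'];ys,xs=np.where(p);print(r['uv'],xs.min(),xs.max(),ys.min(),ys.max())
E
```

```text
[0.46141329 0.02513874 0.11      ]
[0.45607705 0.02629566 0.12      ]
cam [0.37303874 0.0442987  0.27561207] [ 0.46835442 -0.10154116 -0.87768646] range from size 182.90000000000003
[-0.00837938  0.03813109]
[-0.0138391   0.03805792]
[-0.12667756 -0.42381811  0.14633284] [0.4587476  0.02571667 0.11499545]
[286.4, 272.2] 239 315 227 302
```

```bash
python3 -m crank '[[[0,0,0],[0,0,0],0],[[0,0,0],[0,0,0],0],[[0,0,0],[0,0,0],0]]' 30
python3 - <<'E'
from h import *
im=optics.snapshot('wrist')[200:350,200:400]
cv2.imwrite('pics/w3.png',cv2.resize(im,(800,600)))
C=optics.camera_info('wrist');s,p,R=tool();M=R.as_matrix()
print(p, [proj(C,p+M[:,2]*k)[0].round() for k in(0,.006,.015,.025)])
E
```

```text
clock: 4.05
tool_pos: [0.4548, 0.0252, 0.1228]
orientation: [-0.354, -3.122, -0.0]
contact_force: [0.3, 0.2, -0.1]
width: 0.002
gripper_force: 0.0
[0.45475564 0.02513347 0.12275735] [array([289., 276.]), array([289., 270.]), array([289., 262.]), array([289., 253.])]
```

View pics/w3.png

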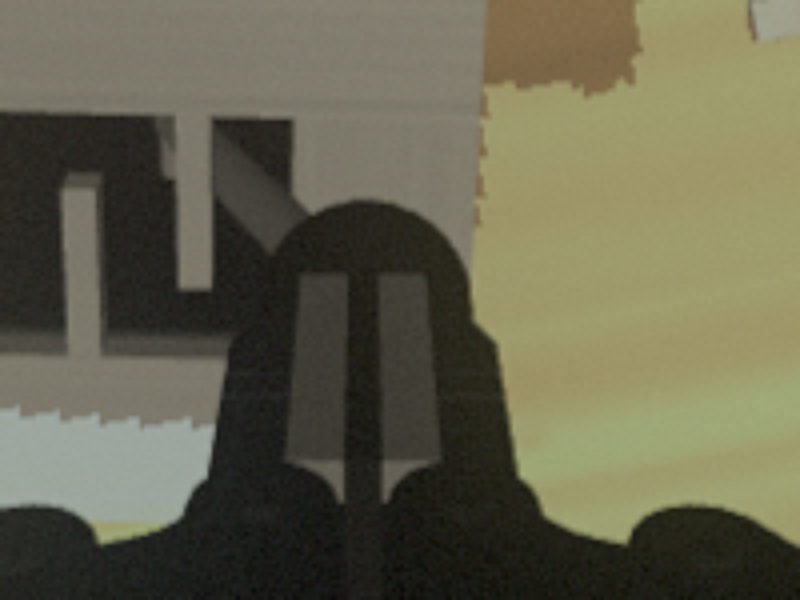

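```bash
python3 -m crank '[[[-2,0,0],[0,0,0],0.5],[[0,0,0],[0,0,0],0.5],[[0,0,0],[0,0,0],0.5],[[0,0,6],[0,0,0],0.5],[[0,0,6],[0,0,0],0.5],[[0,0,0],[0,0,0],0.1],[[0,0,0],[0,0,0],0.1],[[0,0,0],[0,0,0],0.1],[[0,0,0],[0,0,0],0.1]]' 30
```

```text
clock: 5.22
tool_pos: [0.4566, 0.0247, 0.1106]
orientation: [-0.354, -3.121, -0.0]
contact_force: [-0.8, 0.1, -3.8]
width: 0.26
gripper_force: 29.0
```

```bash
python3 -m crank '[[[0,0,0],[0,0,0],0.45],[[0,0,0],[0,0,0],0.45],[[0,0,7],[0,0,0],0.45],[[0,0,0],[0,0,0],0.1],[[0,0,0],[0,0,0],0.1],[[0,0,0],[0,0,0],0.1]]' 30
python3 - <<'E'
from h import *
s=env.state();print(s['joint_pos'])
for n in('scene','side'):
    im=optics.snapshot(n);cv2.imwrite(f'pics/{n}k.png',im)
a=cv2.imread('pics/scenek.png')[140:300,170:330];b=cv2.imread('pics/sidek.png')[160:320,260:420]
cv2.imwrite('pics/k.png',cv2.resize(np.hstack([a,b]),(800,400),interpolation=cv2.INTER_CUBIC))
E
```

```text
clock: 5.98
tool_pos: [0.4564, 0.0246, 0.1033]
orientation: [-0.354, -3.121, 0.0]
contact_force: [-0.5, -0.8, -5.4]
width: 0.279
gripper_force: 29.7
[-2.33435516e-01 -3.34031746e-01 -5.23419457e-01  1.38228935e+00
 -1.75076560e-04 -7.53078727e-03]
```

View pics/k.png

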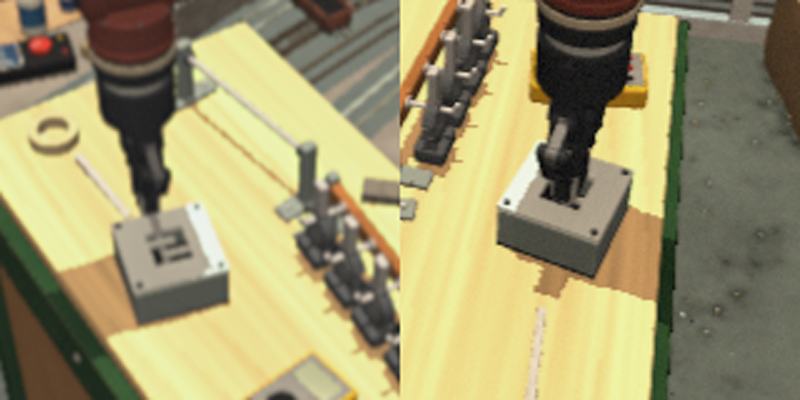

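The gripper is holding the knob in both views, with the stem still in the left lane. I'll run it along to the +x end.

```bash
python3 -m crank '[[[-11,-0.5,-0.7],[0,0,0],0.1],[[-11,-0.5,0],[0,0,0],0.1],[[-11,-0.5,1.5],[0,0,0],0.1],[[-11,-0.5,3],[0,0,0],0.1],[[0,0,0],[0,0,0],0.1],[[0,0,0],[0,0,0],0.1]]' 20; cat >> h.py <<'E'
def gf():
    s,p,R=tool(); g=Rn.from_euler('z',.2269).as_matrix()[:2,:2]@(p[:2]-np.array([.461,-.0139])); print('gate frame tcp',(g*1e3).round(1),'z',p[2].round(4),'F',np.round(Rn.from_euler('z',.2269).as_matrix()@s['contact_force'],1),s['width'])
E
python3 -c "
from h import *
gf()"
```

```text
clock: 6.82
tool_pos: [0.4998, 0.0128, 0.1006]
orientation: [0.353, 3.12, 0.0]
contact_force: [1.7, -0.7, 1.3]
width: 0.282
gripper_force: 19.6
gate frame tcp [31.8 34.8] z 0.1006 F [ 1.8 -0.3  1.3] 0.28248618620924965
```

```bash
python3 -m crank '[[[0,-6,-2],[0,0,0],0.1],[[0,-6,-1.5],[0,0,0],0.1],[[0,0,0],[0,0,0],0.1]]' 20; python3 -c "
from h import *
gf()"
```

```text
clock: 7.2
tool_pos: [0.4973, 0.0012, 0.1048]
orientation: [0.354, 3.119, 0.002]
contact_force: [2.1, 2.4, 5.9]
width: 0.284
gripper_force: 20.1
gate frame tcp [32.  22.9] z 0.1048 F [1.5 2.8 5.9] 0.28421653304910993
```

```bash
python3 -m crank '[[[0,-7,0],[0,0,0],0.1],[[0,-7,-0.5],[0,0,0],0.1],[[0,-7,-0.5],[0,0,0],0.1],[[0,0,0],[0,0,0],0.1]]' 20; python3 -c "
from h import *
gf()
im=optics.snapshot('wrist')[150:350,160:420]
cv2.imwrite('pics/w4.png',cv2.resize(im,(780,600)))
"
```

```text
clock: 7.7
tool_pos: [0.4922, -0.02, 0.1053]
orientation: [0.355, 3.12, -0.0]
contact_force: [2.8, 2.5, 6.1]
width: 0.283
gripper_force: 20.6
gate frame tcp [31.7  1.1] z 0.1053 F [2.2 3.1 6.1] 0.2825271928076211
```

View pics/w4.png

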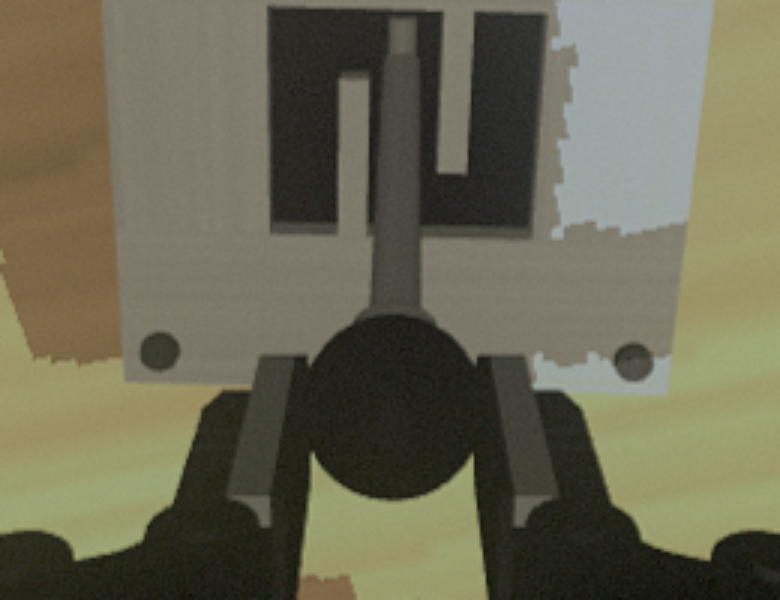

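The stem is in the middle lane at its +x end, with the ball held between the pads at (292,285). I'll pull it back to mid-lane, release and rise.

```bash
python3 -m crank '[[[7,0,-2],[0,0,0],0.1],[[7,0,-1.5],[0,0,0],0.1],[[7,0,-1],[0,0,0],0.1],[[7,0,-0.3],[0,0,0],0.1],[[0,0,0],[0,0,0],0.5],[[0,0,0],[0,0,0],0.5],[[0,0,-30],[0,0,0],0.5],[[0,0,-50],[0,0,0],0.5],[[0,0,-60],[0,0,0],0.35],[[0,0,0],[0,0,0],0.35]]' 20; python3 -c "
from h import *
gf();plan()"
```

```text
clock: 9.0
tool_pos: [0.4663, -0.0136, 0.2538]
orientation: [0.353, 3.115, -0.002]
contact_force: [0.0, -0.1, -1.3]
width: 0.354
gripper_force: 0.0
gate frame tcp [5.1 1.5] z 0.2538 F [ 0.1 -0.1 -1.3] 0.354477532028514
{'tcp': array([ 0.4663, -0.0136,  0.2538]), 'yang': np.float64(77.1), 'tilt': 0.37, 'j6': np.float64(-0.08)}
```

```bash
python3 -c "
from h import *
plan((.55,-.165,.25),84.4)"
```

```text
{'tcp': array([ 0.4663, -0.0136,  0.2538]), 'yang': np.float64(77.1), 'tilt': 0.37, 'j6': np.float64(-0.08), 'shift': array([-115.4, -128.8,   -1.4]), 'az': np.float64(-0.128)}
```

```bash
python3 -m crank '[[[-29,-32,0],[0,0,0],0.35],[[-29,-32,0],[0,0,0],0.35],[[-29,-32,0],[0,0,0],0.35],[[-29,-32,0],[0,0,0],0.35],[[0,0,0],[0,0,-0.128],0.35],[[0,0,0],[0,0,0],0.35],[[0,0,0],[0,0,0],0.35]]' 40; python3 -c "
from h import *
plan()
im=optics.snapshot('wrist');cv2.imwrite('pics/w5.png',cv2.resize(im,(800,600)))
C=optics.camera_info('wrist')
c=np.array([.6292,-.1681]);R=Rn.from_euler('z',-.098).as_matrix()[:2,:2]
for i,y in enumerate((87,29,-29,-87)):
    h=c+R@(np.array([-36,y])/1e3); print(i,h.round(4),'tabtop px(800)',(proj(C,[*h,.143])[0]*800/560).round(),'tab base',(proj(C,[*h,.101])[0]*800/560).round())
"
```

```text
clock: 9.88
tool_pos: [0.5487, -0.1633, 0.2488]
orientation: [-0.157, -3.137, -0.001]
contact_force: [0.3, 0.1, -0.5]
width: 0.349
gripper_force: 0.0
{'tcp': array([ 0.5487, -0.1633,  0.2488]), 'yang': np.float64(84.3), 'tilt': 0.05, 'j6': np.float64(-0.42)}
0 [ 0.6019 -0.078 ] tabtop px(800) [578. 372.] tab base [558. 342.]
1 [ 0.5962 -0.1357] tabtop px(800) [472. 372.] tab base [465. 342.]
2 [ 0.5905 -0.1934] tabtop px(800) [366. 372.] tab base [372. 342.]
3 [ 0.5849 -0.2512] tabtop px(800) [260. 373.] tab base [279. 342.]
```

View pics/w5.png

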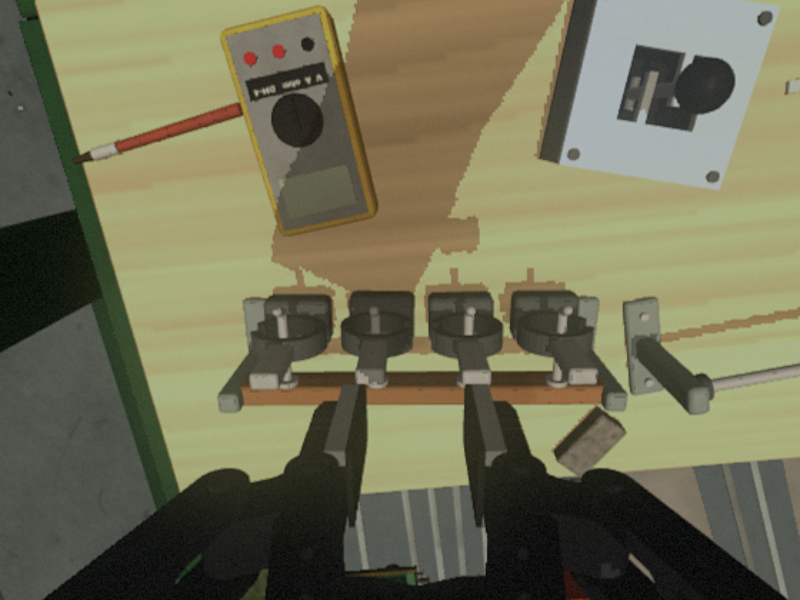

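The wrist view shows the four tab tops at 800-px positions (264,375), (370,375), (476,374) and (583,372), about 1-2 mm from the prediction. I'll zoom in on the rings to see the gap sides.

```bash
python3 -c "
from h import *
w=cv2.imread('pics/w5.png')[280:400,235:615]
a=cv2.resize(w,(800,253),interpolation=cv2.INTER_CUBIC)
s=cv2.imread('pics/scene0.png')[205:300,285:350]; d=cv2.imread('pics/side0.png')[140:230,250:310]
b=np.hstack([cv2.resize(s,(400,340),interpolation=cv2.INTER_CUBIC),cv2.resize(d,(400,340),interpolation=cv2.INTER_CUBIC)])
o=np.vstack([a,b]).astype(float);cv2.imwrite('pics/z.png',np.clip(255*(o/255)**.6,0,255))
"
```

```text
[ WARN:0@0.360] global loadsave.cpp:1063 imwrite_ Unsupported depth image for selected encoder is fallbacked to CV_8U.
```

View pics/z.png

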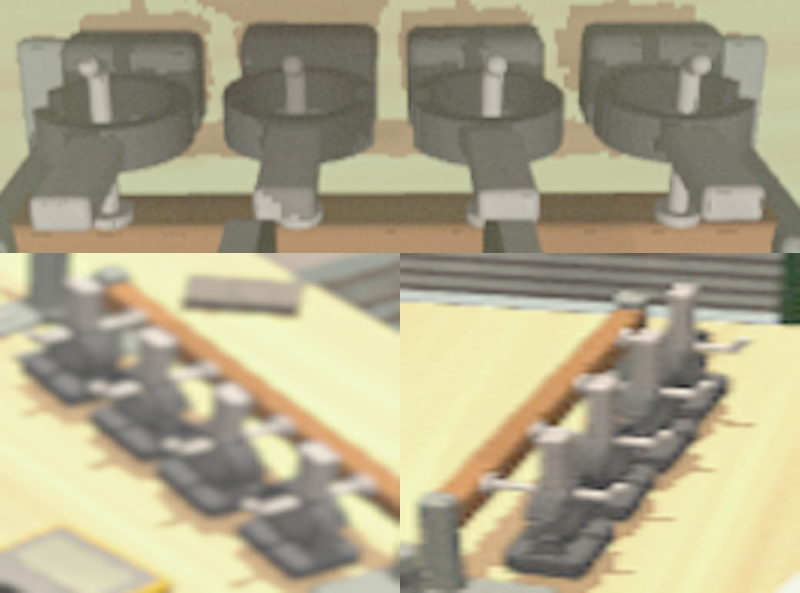

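The gaps show on weight3 at the -y side and on weight0 at the +y side (notches at (38,95) and (745,95)). Weights 1 and 2 are still unclear and I'll check them later. I'm picking weight0 first.

```bash
python3 -c "
from h import *
plan((.603,-.0765,.094),84.4)"
```

```text
{'tcp': array([ 0.5487, -0.1632,  0.2491]), 'yang': np.float64(84.3), 'tilt': 0.02, 'j6': np.float64(-0.42), 'shift': array([-45.4,  91.6, 149.1]), 'az': np.float64(-0.002)}
```

```bash
python3 -m crank '[[[-15,30,0],[0,0,0],0.4],[[-15,31,0],[0,0,0],0.4],[[-15,31,30],[0,0,0],0.4],[[0,0,40],[0,0,0],0.4],[[0,0,30],[0,0,0],0.4],[[0,0,25],[0,0,0],0.4],[[0,0,24],[0,0,0],0.4],[[0,0,0],[0,0,0],0.4]]' 40; python3 -c "
from h import *
plan((.603,-.0765,.094),84.4)"
```

```text
clock: 10.92
tool_pos: [0.6012, -0.0757, 0.0985]
orientation: [-0.154, -3.135, -0.002]
contact_force: [-0.3, 0.4, 0.9]
width: 0.4
gripper_force: 0.0
{'tcp': array([ 0.6012, -0.0757,  0.0985]), 'yang': np.float64(84.4), 'tilt': 0.19, 'j6': np.float64(-0.24), 'shift': array([-1.9, -0.7, -1.5]), 'az': np.float64(-0.001)}
```

```bash
python3 -m crank '[[[-2,0,0],[0,0,0],0.1],[[0,0,0],[0,0,0],0.05],[[0,0,0],[0,0,0],0.05],[[0,0,0],[0,0,0],0.05],[[0,0,0],[0,0,0],0.05]]' 80; python3 -c "
from h import *
plan();print(env.state()['contact_force'])
r=optics.snapshot('wrist');cv2.imwrite('pics/w6.png',cv2.resize(r,(800,600)))"
```

```text
clock: 11.55
tool_pos: [0.6056, -0.077, 0.1017]
orientation: [0.154, 3.135, -0.001]
contact_force: [0.5, 1.3, 6.6]
width: 0.176
gripper_force: 78.2
{'tcp': array([ 0.6056, -0.077 ,  0.1017]), 'yang': np.float64(84.4), 'tilt': 0.14, 'j6': np.float64(-0.24)}
[0.54340896 1.29782526 6.55162689]
```

View pics/w6.png

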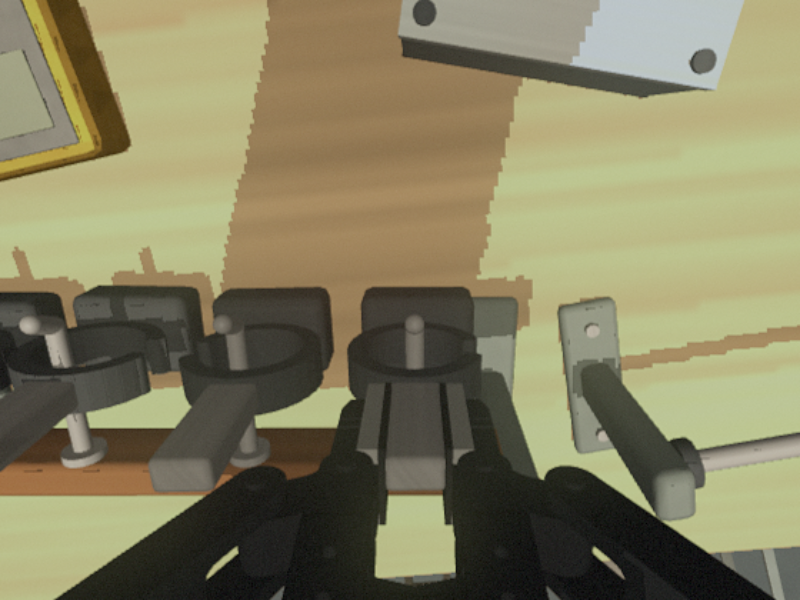

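Weight0 is gripped on its tab, with the tips at the ring top. Weight2's notch shows at (165,340) on the +y side and weight1's at the -y side. I'll unhook weight0.

```bash
python3 -m crank '[[[0,0,-7],[0,0,0],0.05],[[0,0,-7],[0,0,0],0.05],[[0,0,-6],[0,0,0],0.05],[[0,0,0],[0,0,0],0.05],[[12,0,0],[0,0,0],0.05],[[14,0,0],[0,0,0],0.05],[[14,0,0],[0,0,0],0.05],[[14,0,0],[0,0,0],0.05],[[0,0,-30],[0,0,0],0.05],[[0,0,-30],[0,0,0],0.05],[[0,0,0],[0,0,0],0.05]]' 100; cat >> h.py <<'E'
SC=np.array([.6336,.1141]);SY=.1005
def st(xp,yp): return SC+Rn.from_euler('z',SY).as_matrix()[:2,:2]@(np.array([xp,yp])/1e3)
def rot_then(xp,yp,tz,az):
    """shift needed AFTER a pure turn az about tool z"""
    s,p,R=tool(); M=(R*Rn.from_rotvec([0,0,az])).as_matrix(); a=np.degrees(np.arctan2(M[1,1],M[0,1]))
    t=np.array([*st(xp,yp),tz]); print('tcp',p.round(4),'w',round(s['width'],3),'gf',s['gripper_force'],'cf',np.round(s['contact_force'],1),'yang after',a.round(1),'shift after turn',(M.T@(t-p)*1e3).round(1),'before',(R.as_matrix().T@(t-p)*1e3).round(1),'j6',s['joint_pos'][5].round(2))
E
python3 -c "
from h import *
rot_then(-50,66,.18,1.374)"
```

```text
clock: 12.98
tool_pos: [0.5522, -0.072, 0.1826]
orientation: [0.153, 3.134, -0.002]
contact_force: [0.8, -0.5, -1.3]
width: 0.172
gripper_force: 97.7
tcp [ 0.5522 -0.072   0.1826] w 0.172 gf 97.66880750656128 cf [ 0.8 -0.5 -1.3] yang after 5.7 shift after turn [243.1  49.3   2.4] before [ -0.9 248.    2.4] j6 -0.27
```

```bash
python3 -m crank '[[[10,50,-15],[0,0,0],0.05],[[0,50,0],[0,0,0],0.05],[[0,50,0],[0,0,0],0.05],[[0,50,0],[0,0,0.17],0.05],[[0,0,0],[0,0,0.172],0.05],[[0,0,0],[0,0,0.172],0.05],[[0,0,0],[0,0,0.172],0.05],[[0,0,0],[0,0,0.172],0.05],[[0,0,0],[0,0,0.172],0.05],[[0,0,0],[0,0,0.172],0.05],[[0,0,0],[0,0,0.172],0.05],[[0,0,0],[0,0,0],0.05]]' 100
python3 -c "
from h import *
rot_then(-50,66,.1167,0)
im=optics.snapshot('wrist');cv2.imwrite('pics/w7.png',cv2.resize(im,(800,600)))
C=optics.camera_info('wrist')
for y in(-112,112):print((proj(C,[*st(0,y),.111])[0]*800/560).round())
for y in(-99,0,66):print((proj(C,[*st(0,y),.094])[0]*800/560).round())
"
```

```text
clock: 14.48
tool_pos: [0.56, 0.1285, 0.1939]
orientation: [-2.107, -2.329, 0.002]
contact_force: [-0.5, 0.4, -1.7]
width: 0.167
gripper_force: 98.2
tcp [0.56   0.1285 0.1939] w 0.167 gf 98.16942930221558 cf [-0.5  0.4 -1.7] yang after 5.7 shift after turn [44.2 21.9 77.2] before [44.2 21.9 77.2] j6 1.47
[543. 535.]
[586. 110.]
[538. 495.]
[553. 339.]
[565. 212.]
```

View pics/w7.png

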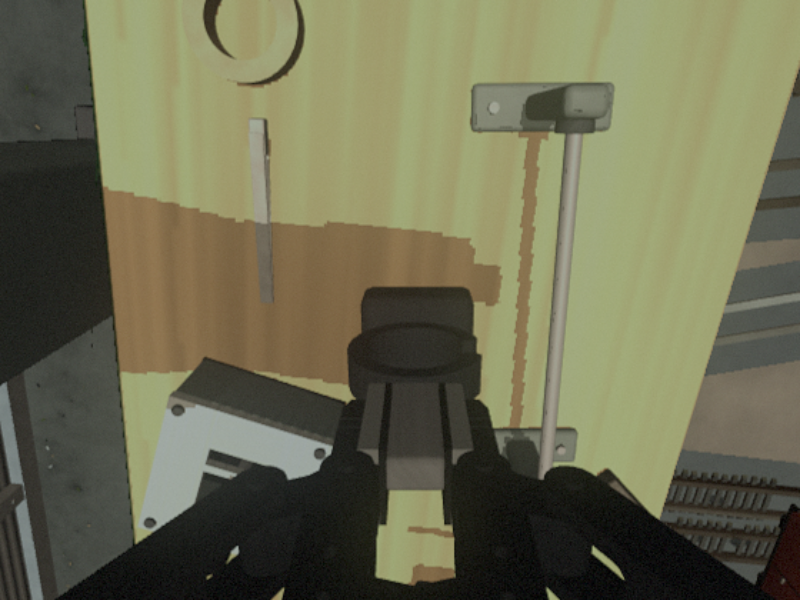

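Weight0's gap faces the bar (notch at (475,345)), and the far post top is at (586,100), so the stand lies about 4 mm further +y. I'll lower and insert it.

```bash
sed -i 's/SC=np.array.*/SC=np.array([.635,.118]);SY=.1005/' h.py; python3 -m crank '[[[48,0,0],[0,0,0],0.05],[[0,23,20],[0,0,0],0.05],[[0,0,30],[0,0,0],0.05],[[0,0,27],[0,0,0],0.05],[[0,0,0],[0,0,0],0.05],[[0,0,0],[0,0,0],0.05]]' 100
python3 -c "
from h import *
rot_then(0,66,.1167,0)"
```

```text
clock: 15.28
tool_pos: [0.579, 0.1786, 0.1193]
orientation: [2.106, 2.33, 0.001]
contact_force: [0.3, 0.0, -0.5]
width: 0.166
gripper_force: 98.3
tcp [0.579  0.1786 0.1193] w 0.166 gf 98.26199054718018 cf [ 0.3  0.  -0.5] yang after 5.8 shift after turn [ 0.1 49.6  2.7] before [ 0.1 49.6  2.7] j6 1.55
```

```bash
python3 -m crank '[[[0,0,2.5],[0,0,0],0.05],[[0,8,0],[0,0,0],0.05],[[0,8,0],[0,0,0],0.05],[[0,8,0],[0,0,0],0.05],[[0,8,0],[0,0,0],0.05],[[0,0,0],[0,0,0],0.05]]' 100
python3 -c "
from h import *
rot_then(0,66,.1167,0)"
```

```text
clock: 16.02
tool_pos: [0.611, 0.1817, 0.1156]
orientation: [-2.109, -2.328, 0.0]
contact_force: [-0.8, -0.3, -2.0]
width: 0.167
gripper_force: 98.4
tcp [0.611  0.1817 0.1156] w 0.167 gf 98.35550665855408 cf [-0.8 -0.3 -2. ] yang after 5.7 shift after turn [ 0.3 17.5 -1.1] before [ 0.3 17.5 -1.1] j6 1.56
```

```bash
python3 -m crank '[[[0,9,-0.5],[0,0,0],0.05],[[0,8.5,0],[0,0,0],0.05],[[0,0,0],[0,0,0],0.05],[[0,0,5],[0,0,0],0.05],[[0,0,5],[0,0,0],0.05],[[0,0,3],[0,0,0],0.05],[[0,0,0],[0,0,0],0.05]]' 100
python3 -c "
from h import *
rot_then(0,66,.1027,0)"
```

```text
clock: 16.9
tool_pos: [0.6277, 0.1835, 0.1032]
orientation: [-2.109, -2.329, 0.0]
contact_force: [0.4, 0.0, -2.1]
width: 0.169
gripper_force: 98.7
tcp [0.6277 0.1835 0.1032] w 0.169 gf 98.73860836029053 cf [ 0.4  0.  -2.1] yang after 5.7 shift after turn [0.1 0.7 0.5] before [0.1 0.7 0.5] j6 1.56
```

```bash
python3 -m crank '[[[0,0,1.5],[0,0,0],0.05],[[0,0,0.5],[0,0,0],0.05],[[0,0,0],[0,0,0],0.05]]' 100
```

```text
clock: 17.27
tool_pos: [0.628, 0.1835, 0.1027]
orientation: [2.108, 2.328, 0.001]
contact_force: [-4.2, -1.0, 7.3]
width: 0.169
gripper_force: 99.8
```

```bash
python3 -m crank '[[[0,0,-1],[0,0,0],0.3],[[0,0,0],[0,0,0],0.4],[[0,0,0],[0,0,0],0.4],[[0,0,-20],[0,0,0],0.4],[[0,0,-40],[0,0,0],0.4],[[0,0,-50],[0,0,0],0.4],[[0,0,0],[0,0,0],0.4]]' 40
python3 -c "
from h import *
plan((.597,-.1345,.2),84.4)
im=optics.snapshot('wrist');C=optics.camera_info('wrist');cv2.imwrite('pics/w8.png',cv2.resize(im,(800,600)))
r=finder.cut_out('wrist','weight0');print([(d['score'],np.round(d['uv'])) for d in r]); print(proj(C,[*st(0,66),.125])[0])"
```

```text
clock: 18.15
tool_pos: [0.6303, 0.1837, 0.2191]
orientation: [2.105, 2.324, 0.011]
contact_force: [-0.3, 0.3, -0.4]
width: 0.402
gripper_force: 0.0
{'tcp': array([0.6303, 0.1837, 0.2191]), 'yang': np.float64(5.7), 'tilt': 0.52, 'j6': np.float64(1.56), 'shift': array([-313.3,  -64.8,   12.6]), 'az': np.float64(-1.374)}
[(0.81, array([286., 191.]))]
[288.84032514 212.99082593]
```

View pics/w8.png

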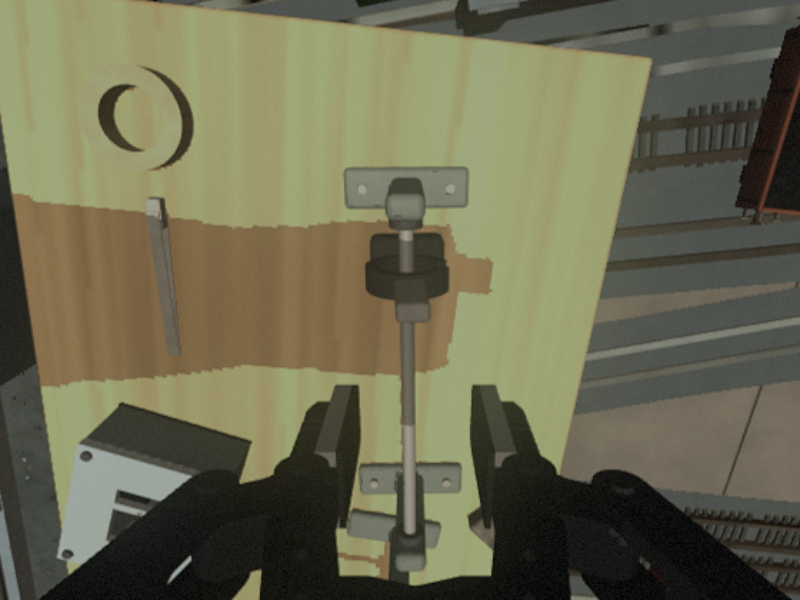

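Weight0 hangs freely near the bar's far end. Pictures are used up, so I'll go on by numbers. Next is weight1.

```bash
python3 -m crank '[[[-52,-11,0],[0,0,0],0.4],[[-52,-11,0],[0,0,0],0.4],[[-52,-11,0],[0,0,0],0.4],[[-52,-11,0],[0,0,0],0.4],[[-52,-11,0],[0,0,0],0.4],[[-52,-11,0],[0,0,-0.174],0.4],[[0,0,0],[0,0,-0.172],0.4],[[0,0,0],[0,0,-0.172],0.4],[[0,0,0],[0,0,-0.172],0.4],[[0,0,0],[0,0,-0.172],0.4],[[0,0,0],[0,0,-0.172],0.4],[[0,0,0],[0,0,-0.172],0.4]]' 40;  python3 -m crank '[[[0,0,0],[0,0,-0.168],0.4],[[0,0,0],[0,0,0],0.4],[[0,0,0],[0,0,0],0.4]]' 40
python3 -c "
from h import *
plan((.598,-.1347,.094),84.4)"
```

```text
clock: 19.75
tool_pos: [0.5924, -0.1332, 0.2111]
orientation: [-0.407, -3.113, -0.001]
contact_force: [-1.0, 1.2, 0.4]
width: 0.399
gripper_force: 0.0
clock: 20.12
tool_pos: [0.5927, -0.1334, 0.2117]
orientation: [-0.159, -3.137, -0.001]
contact_force: [-0.3, -0.9, -1.0]
width: 0.397
gripper_force: 0.0
{'tcp': array([ 0.5927, -0.1334,  0.2117]), 'yang': np.float64(84.2), 'tilt': 0.06, 'j6': np.float64(-0.33), 'shift': array([ -5.5,  -0.8, 111.7]), 'az': np.float64(-0.004)}
```

```bash
python3 -m crank '[[[-5,-1,30],[0,0,-0.004],0.4],[[0,0,30],[0,0,0],0.4],[[0,0,30],[0,0,0],0.4],[[0,0,22],[0,0,0],0.4],[[0,0,0],[0,0,0],0.1],[[0,0,0],[0,0,0],0.05],[[0,0,0],[0,0,0],0.05],[[0,0,0],[0,0,0],0.05],[[0,0,0],[0,0,0],0.05]]' 80; cat >> h.py <<'E'
def gapside():
    """correlate held ring with the first held weight (gap towards +u), plain and mirrored about u=294/560"""
    ref=cv2.resize(cv2.imread('pics/w7.png'),(560,420),interpolation=cv2.INTER_AREA)
    im=optics.snapshot('wrist'); g=lambda i:cv2.cvtColor(i,cv2.COLOR_BGR2GRAY)
    cx=290; a,b=g(ref)[230:275,cx-55:cx+55],g(im)[222:283,cx-63:cx+63]
    for n,t in(('same',a),('mirror',a[:,::-1].copy())): print(n,cv2.minMaxLoc(cv2.matchTemplate(b,t,cv2.TM_CCOEFF_NORMED))[1])
    return im
E
python3 -c "
from h import *
plan();gapside()"
```

```text
clock: 21.25
tool_pos: [0.5981, -0.1351, 0.1006]
orientation: [0.148, 3.138, -0.0]
contact_force: [0.5, 0.5, -2.2]
width: 0.177
gripper_force: 77.9
{'tcp': array([ 0.5981, -0.1351,  0.1006]), 'yang': np.float64(84.6), 'tilt': 0.03, 'j6': np.float64(-0.34)}
same 0.8367247581481934
mirror 0.8008459210395813
```

```bash
python3 -m crank '[[[0,0,-7],[0,0,0],0.05],[[0,0,-7],[0,0,0],0.05],[[0,0,-6],[0,0,0],0.05],[[0,0,0],[0,0,0],0.05],[[12,0,0],[0,0,0],0.05],[[14,0,0],[0,0,0],0.05],[[14,0,0],[0,0,0],0.05],[[14,0,0],[0,0,0],0.05],[[0,0,-30],[0,0,0],0.05],[[0,0,-30],[0,0,0],0.05],[[0,0,-15],[0,0,0],0.05],[[0,0,0],[0,0,0],0.05]]' 100
python3 -c "
from h import *
im=gapside();
# side edge check: print gray rows over the ring
g=cv2.cvtColor(im,cv2.COLOR_BGR2GRAY)
ref=cv2.cvtColor(cv2.resize(cv2.imread('pics/w7.png'),(560,420),interpolation=cv2.INTER_AREA),cv2.COLOR_BGR2GRAY)
for n,i in(('ref',ref),('now',g)):
  print(n)
  for v in range(226,282,4): print(v,' '.join('%3d'%x for x in i[v,238:344:4]))
rot_then(-50,22,.1156,1.374);rot_then(-50,22,.1156,-1.768)"
```

```text
clock: 22.8
tool_pos: [0.5447, -0.1302, 0.1959]
orientation: [0.147, 3.137, -0.001]
contact_force: [-0.4, -0.4, -2.7]
width: 0.17
gripper_force: 97.8
same 0.7884038686752319
mirror 0.5187615752220154
ref
226 104 105 105 103  49  48  50  47  46  45  42  41  36  40  38  38  43  48  52  49  54  55  54  56 148 148 150
230 104 107 107 101  43  46  36  35  37  38  41  43  44  47  44  47  44  39  36  41  43  47  55  67 148 146 150
234 103 106 105  77  38  36  33  41  44  47  45  43  45  48  48  47  47  44  46  46  43  41  42  60 149 146 151
238 103 107  54  36  34  34  42  42  44  43  46  46  48  47  45  43  46  45  45  47  43  41  48  49 127 146 154
242 104 104  39  39  38  34  38  43  43  42  45  45  44  45  46  44  47  49  42  43  43  39  53  52 143 146 155
246 102  96  37  32  35  34  35  41  43  43  41  44  45  44  45  45  45  44  45  46  41  42  48  49 133 147 156
250 104  99  37  36  33  34  38  39  42  41  45  46  45  44  45  46  44  45  44  42  44  40  43  45  47 147 156
254 102 100  38  34  36  32  32  38  42  46  42  46  48  45  46  46  47  42  46  39  38  41  42  43  48 150 156

[... 1883 characters left out ...]
  37  46  54  54 122 133
270  70  60  44  48  47  70  70  71  28  33  36  42  35  35  37  39  37  44  25  71  71  75  49  54  53 125 134
274  68  61  48  47  51  70  71  70  22  42  44  47  45  42  44  47  47  51  35  73  71  74  51  50  49 127 142
278  66  63  46  43  51  72  71  70  27  41  56  55  57  60  58  60  68  51  29  73  74  74  53  49  51 183 174
tcp [ 0.5442 -0.13    0.1947] w 0.167 gf 97.82010912895203 cf [-0.3 -0.3 -3.2] yang after 5.9 shift after turn [259.4  65.9  79.1] before [-13.9 267.3  79.1] j6 -0.37
tcp [ 0.5442 -0.13    0.1947] w 0.167 gf 97.82010912895203 cf [-0.3 -0.3 -3.2] yang after -174.1 shift after turn [-259.4  -66.    79.1] before [-13.9 267.3  79.1] j6 -0.37
```

```bash
python3 -m crank '[[[8,50,0],[0,0,0],0.05],[[0,50,0],[0,0,0],0.05],[[0,50,0],[0,0,0],0.05],[[0,50,0],[0,0,0.17],0.05],[[0,0,0],[0,0,0.172],0.05],[[0,0,0],[0,0,0.172],0.05],[[0,0,0],[0,0,0.172],0.05],[[0,0,0],[0,0,0.172],0.05],[[0,0,0],[0,0,0.172],0.05],[[0,0,0],[0,0,0.172],0.05],[[0,0,0],[0,0,0.172],0.05],[[0,0,0],[0,0,0],0.05]]' 100
python3 -c "
from h import *
im=gapside();cv2.imwrite('pics/w9.png',im)
g=cv2.cvtColor(im,cv2.COLOR_BGR2GRAY)
for v in range(190,290,3): print(v,''.join('#' if x<75 else '.' for x in g[v,230:350:2]))
ref=cv2.cvtColor(cv2.resize(cv2.imread('pics/w7.png'),(560,420),interpolation=cv2.INTER_AREA),cv2.COLOR_BGR2GRAY)
print('ref')
for v in range(190,290,3): print(v,''.join('#' if x<75 else '.' for x in ref[v,230:350:2]))
rot_then(-50,22,.1156,0)"
```

```text
clock: 24.35
tool_pos: [0.5543, 0.07, 0.1937]
orientation: [-2.102, -2.333, 0.002]
contact_force: [0.2, 0.1, -2.3]
width: 0.174
gripper_force: 98.5
same 0.8447215557098389
mirror 0.8042049407958984
190 ............................................................
193 ............................................................
196 ............................................................
199 ............................................................
202 ............................................................
205 ............................................................
208 ............................................................
211 ...........#####################################............
214 ...........#####################################............
217 ..........#######################################...........
220 #.........#######################################...........
223 ######....#######################################...........
226 #################################################...........
229 #################################################....
[... 2977 characters left out ...]
#################.......
268 .......##############################################.......
271 ........#############################################.......
274 ........#############################################.......
277 .........###########################################........
280 #####...#############################################.......
283 #######################################################.....
286 ########################################################....
289 ########################################################....
tcp [0.5544 0.07   0.194 ] w 0.17 gf 98.51596355438232 cf [-1.1 -0.2 -1.8] yang after 6.1 shift after turn [61.4 35.6 78.3] before [61.4 35.6 78.3] j6 1.36
```

The gap is on the -x' side, so this weight goes onto the bar from the far side. It sits slightly differently in the grip, so I'll touch its foot on the board to get its exact height.

```bash
python3 -m crank '[[[30,0,0],[0,0,0.007],0.05],[[31,35,0],[0,0,0],0.05],[[0,34,0],[0,0,0],0.05],[[0,33,0],[0,0,0],0.05],[[0,33,0],[0,0,0],0.05],[[0,0,30],[0,0,0],0.05],[[0,0,30],[0,0,0],0.05],[[0,0,25],[0,0,0],0.05],[[0,0,12],[0,0,0],0.05],[[0,0,0],[0,0,0],0.05],[[0,0,0],[0,0,0],0.05]]' 100
python3 -c "
from h import *
rot_then(50,22,.0866,0)"
```

```text
clock: 25.78
tool_pos: [0.6839, 0.1436, 0.0997]
orientation: [2.111, 2.325, 0.002]
contact_force: [-0.5, 0.4, -1.4]
width: 0.169
gripper_force: 99.0
tcp [0.6839 0.1436 0.0997] w 0.169 gf 98.98925185203552 cf [-0.5  0.4 -1.4] yang after 5.5 shift after turn [ 1.5 -1.3 13.1] before [ 1.5 -1.3 13.1] j6 1.49
```

```bash
for i in 1 2 3; do python3 -m crank '[[[0,0,2],[0,0,0],0.05],[[0,0,2],[0,0,0],0.05],[[0,0,0],[0,0,0],0.05]]' 100 | egrep 'pos|contact'; done
```

```text
tool_pos: [0.6832, 0.1436, 0.0943]
contact_force: [-0.9, 0.2, -2.6]
tool_pos: [0.683, 0.1436, 0.0899]
contact_force: [-0.4, -0.2, -2.0]
tool_pos: [0.6831, 0.1436, 0.086]
contact_force: [0.8, 0.5, -1.4]
```

```bash
for i in 1 2; do python3 -m crank '[[[0,0,1],[0,0,0],0.05],[[0,0,0],[0,0,0],0.05]]' 100 | egrep 'pos|contact'; done
```

```text
tool_pos: [0.6832, 0.1435, 0.0852]
contact_force: [0.5, -0.1, -2.1]
tool_pos: [0.6834, 0.1435, 0.0849]
contact_force: [-1.3, -0.9, 2.4]
```

```bash
python3 -m crank '[[[0,0,-10],[0,0,0],0.05],[[0,0,-10],[0,0,0],0.05],[[0,0,-8.5],[0,0,0],0.05],[[0,0,0],[0,0,0],0.05],[[0,0,0],[0,0,0],0.05]]' 100
python3 -c "
from h import *
rot_then(0,22,.1138,0)"
```

```text
clock: 28.02
tool_pos: [0.6832, 0.1436, 0.1126]
orientation: [-2.112, -2.325, 0.0]
contact_force: [-0.3, -0.6, -2.8]
width: 0.169
gripper_force: 99.1
tcp [0.6832 0.1436 0.1126] w 0.169 gf 99.06127452850342 cf [-0.3 -0.6 -2.8] yang after 5.5 shift after turn [  1.2 -50.5  -1.2] before [  1.2 -50.5  -1.2] j6 1.5
```

```bash
python3 -m crank '[[[1,0,-1.2],[0,0,0],0.05],[[0,-8,0],[0,0,0],0.05],[[0,-8,0],[0,0,0],0.05],[[0,-8,0],[0,0,0],0.05],[[0,-8,0],[0,0,0],0.05],[[0,0,0],[0,0,0],0.05]]' 100
python3 -c "
from h import *
rot_then(0,22,.1138,0)"
```

```text
clock: 28.78
tool_pos: [0.6508, 0.1415, 0.1142]
orientation: [2.112, 2.326, 0.0]
contact_force: [0.1, 1.0, -2.3]
width: 0.166
gripper_force: 99.1
tcp [0.6508 0.1415 0.1142] w 0.166 gf 99.06293392181396 cf [ 0.1  1.  -2.3] yang after 5.5 shift after turn [  0.1 -18.1   0.4] before [  0.1 -18.1   0.4] j6 1.49
```

```bash
python3 -m crank '[[[0,-9,0],[0,0,0],0.05],[[0,-9,0],[0,0,0],0.05],[[0,0,0],[0,0,0],0.05],[[0,0,5],[0,0,0],0.05],[[0,0,5],[0,0,0],0.05],[[0,0,3.5],[0,0,0],0.05],[[0,0,0],[0,0,0],0.05]]' 100; python3 -m crank '[[[0,0,1],[0,0,0],0.05],[[0,0,0],[0,0,0],0.05]]' 100 
```

```text
clock: 29.65
tool_pos: [0.6333, 0.1397, 0.1002]
orientation: [-2.112, -2.325, 0.0]
contact_force: [0.4, -0.1, -2.7]
width: 0.169
gripper_force: 99.5
clock: 29.9
tool_pos: [0.6335, 0.1398, 0.0997]
orientation: [2.112, 2.325, 0.0]
contact_force: [-0.1, -0.4, -0.7]
width: 0.167
gripper_force: 99.5
```

```bash
python3 -m crank '[[[0,0,0.5],[0,0,0],0.05],[[0,0,0],[0,0,0],0.3],[[0,0,0],[0,0,0],0.4],[[0,0,0],[0,0,0],0.4],[[0,0,-20],[0,0,0],0.4],[[0,0,-40],[0,0,0],0.4],[[0,0,-55],[0,0,0],0.4],[[0,0,0],[0,0,0],0.4]]' 40
python3 -c "
from h import *
plan((.593,-.1924,.094),84.4)
im=optics.snapshot('wrist');C=optics.camera_info('wrist')
r=finder.cut_out('wrist','weight0');print([(d['score'],np.round(d['uv'])) for d in r]); 
for y in(66,22): print(proj(C,[*st(0,y),.08])[0])"
```

```text
clock: 30.9
tool_pos: [0.6359, 0.1398, 0.2213]
orientation: [2.107, 2.32, 0.011]
contact_force: [0.6, -0.4, -0.1]
width: 0.403
gripper_force: 0.0
{'tcp': array([0.6359, 0.1398, 0.2213]), 'yang': np.float64(5.5), 'tilt': 0.56, 'j6': np.float64(1.49), 'shift': array([-326.5,  -75.8,  120.8]), 'az': np.float64(-1.377)}
[(0.63, array([282., 134.])), (0.61, array([291., 198.])), (0.53, array([71., 34.]))]
[286.90667418 140.4850026 ]
[287.25886395 194.26298826]
```

```bash
python3 -m crank '[[[-54,-12,0],[0,0,0],0.4],[[-54,-12,0],[0,0,0],0.4],[[-54,-12,0],[0,0,0],0.4],[[-54,-12,0],[0,0,0],0.4],[[-54,-12,0],[0,0,0],0.4],[[-54,-12,0],[0,0,-0.173],0.4],[[0,0,0],[0,0,-0.172],0.4],[[0,0,0],[0,0,-0.172],0.4],[[0,0,0],[0,0,-0.172],0.4],[[0,0,0],[0,0,-0.172],0.4],[[0,0,0],[0,0,-0.172],0.4],[[0,0,0],[0,0,-0.172],0.4]]' 40 >/dev/null;  python3 -m crank '[[[0,0,0],[0,0,-0.172],0.4],[[0,0,0],[0,0,0],0.4],[[0,0,0],[0,0,0],0.4]]' 40
python3 -c "
from h import *
plan((.593,-.1924,.094),84.4)"
```

```text
clock: 32.88
tool_pos: [0.5925, -0.1894, 0.2134]
orientation: [-0.159, -3.137, -0.001]
contact_force: [-0.1, -0.3, -0.0]
width: 0.399
gripper_force: 0.0
{'tcp': array([ 0.5925, -0.1894,  0.2134]), 'yang': np.float64(84.2), 'tilt': 0.06, 'j6': np.float64(-0.42), 'shift': array([ -1. ,  -2.9, 113.3]), 'az': np.float64(-0.004)}
```

```bash
python3 -m crank '[[[-2,-3,30],[0,0,-0.004],0.4],[[0,0,30],[0,0,0],0.4],[[0,0,30],[0,0,0],0.4],[[0,0,22.5],[0,0,0],0.4],[[0,0,0],[0,0,0],0.1],[[0,0,0],[0,0,0],0.05],[[0,0,0],[0,0,0],0.05],[[0,0,0],[0,0,0],0.05],[[0,0,0],[0,0,0],0.05]]' 80
```

```text
clock: 34.0
tool_pos: [0.5946, -0.193, 0.1018]
orientation: [0.148, 3.138, -0.0]
contact_force: [0.8, -0.0, -1.5]
width: 0.175
gripper_force: 77.9
```

```bash
python3 -m crank '[[[0,0,-7],[0,0,0],0.05],[[0,0,-7],[0,0,0],0.05],[[0,0,-6],[0,0,0],0.05],[[0,0,0],[0,0,0],0.05],[[12,0,0],[0,0,0],0.05],[[14,0,0],[0,0,0],0.05],[[14,0,0],[0,0,0],0.05],[[14,0,0],[0,0,0],0.05],[[0,0,-30],[0,0,0],0.05],[[0,0,-30],[0,0,0],0.05],[[0,0,-15],[0,0,0],0.05],[[0,0,0],[0,0,0],0.05]]' 100
python3 -c "
from h import *
rot_then(-50,-22,.1156,1.374)"
```

```text
clock: 35.5
tool_pos: [0.5412, -0.1881, 0.1971]
orientation: [0.147, 3.137, -0.001]
contact_force: [-0.2, 0.7, -1.9]
width: 0.171
gripper_force: 97.7
tcp [ 0.5412 -0.1881  0.1971] w 0.171 gf 97.727290391922 cf [-0.2  0.7 -1.9] yang after 5.9 shift after turn [273.   74.6  81.4] before [-19.8 282.3  81.4] j6 -0.47
```

```bash
python3 -m crank '[[[-4,50,0],[0,0,0],0.05],[[-4,50,0],[0,0,0],0.05],[[-4,50,0],[0,0,0],0.05],[[0,50,0],[0,0,0.17],0.05],[[0,0,0],[0,0,0.172],0.05],[[0,0,0],[0,0,0.172],0.05],[[0,0,0],[0,0,0.172],0.05],[[0,0,0],[0,0,0.172],0.05],[[0,0,0],[0,0,0.172],0.05],[[0,0,0],[0,0,0.172],0.05],[[0,0,0],[0,0,0.172],0.05],[[0,0,0],[0,0,0],0.05]]' 100 >/dev/null
cat >> h.py <<'E'
def outline():
    g=cv2.cvtColor(optics.snapshot('wrist'),cv2.COLOR_BGR2GRAY)
    for v in range(196,280,4): print(v,''.join('#' if x<75 else '.' for x in g[v,230:350:2]))
E
python3 -c "
from h import *
rot_then(-50,-22,.1156,0); outline()"
```

```text
tcp [0.5708 0.0104 0.1949] w 0.173 gf 98.25768828392029 cf [-0.2  0.2 -1.7] yang after 6.0 shift after turn [78.5 25.2 79.3] before [78.5 25.2 79.3] j6 1.26
196 ............................................................
200 ............................................................
204 ..............##################################............
208 .............#####################################..........
212 ............#############################################...
216 ...........########################################.........
220 ............#######################################.........
224 ............#######################################.........
228 ............#######################################.........
232 ............#######################################.........
236 ...........########################################.........
240 ........############################################........
244 .......#############################################........
248 .......#############################################........
252 .......###############################################......
256 .......###############################################......
260 .......###############################################......
264 .......###############################################......
268 .......##############################################.......
272 .......##############################################.......
276 ........#############################################.......
```

```bash
python3 -m crank '[[[37,0,0],[0,0,0.003],0.05],[[37,25,0],[0,0,0],0.05],[[0,0,30],[0,0,0],0.05],[[0,0,30],[0,0,0],0.05],[[0,0,30],[0,0,0],0.05],[[0,0,11],[0,0,0],0.05],[[0,0,3],[0,0,0],0.05],[[0,0,0],[0,0,0],0.05]]' 100 | egrep 'pos|contact';for i in 1 2 3; do python3 -m crank '[[[0,0,1],[0,0,0],0.05],[[0,0,0],[0,0,0],0.05]]' 100 | egrep 'pos|contact'; done
```

```text
tool_pos: [0.5893, 0.0863, 0.0935]
contact_force: [0.7, -0.9, -1.2]
tool_pos: [0.5892, 0.0863, 0.0922]
contact_force: [-0.3, 0.9, -1.0]
tool_pos: [0.5888, 0.0863, 0.0905]
contact_force: [0.6, -1.0, -1.9]
tool_pos: [0.5887, 0.0863, 0.0893]
contact_force: [0.7, -0.0, -2.5]
```

```bash
for i in 1 2 3 4; do python3 -m crank '[[[0,0,1],[0,0,0],0.05],[[0,0,0],[0,0,0],0.05]]' 100 | egrep 'pos|contact'; done
```

```text
tool_pos: [0.5887, 0.0863, 0.0884]
contact_force: [0.2, -0.8, -2.0]
tool_pos: [0.5887, 0.0864, 0.0874]
contact_force: [0.7, 0.0, -1.7]
tool_pos: [0.5887, 0.0863, 0.0864]
contact_force: [0.2, -0.1, -1.0]
tool_pos: [0.5889, 0.0863, 0.0859]
contact_force: [-1.1, -0.8, 3.1]
```

```bash
python3 -m crank '[[[0,0,-10],[0,0,0],0.05],[[0,0,-10],[0,0,0],0.05],[[0,0,-10],[0,0,0],0.05],[[0,0,0],[0,0,0],0.05],[[0,0,0],[0,0,0],0.05]]' 100
python3 -c "
from h import *
rot_then(0,-26,.1152,0)"
```

```text
clock: 40.42
tool_pos: [0.5887, 0.0863, 0.1153]
orientation: [-2.108, -2.33, -0.0]
contact_force: [0.3, 1.1, -2.1]
width: 0.165
gripper_force: 98.8
tcp [0.5887 0.0863 0.1153] w 0.165 gf 98.76838088035583 cf [ 0.3  1.1 -2.1] yang after 5.7 shift after turn [ 0.9 49.2  0.1] before [ 0.9 49.2  0.1] j6 1.4
```

```bash
python3 -m crank '[[[1,0,0],[0,0,0],0.05],[[0,8,0],[0,0,0],0.05],[[0,8,0],[0,0,0],0.05],[[0,8,0],[0,0,0],0.05],[[0,8,0],[0,0,0],0.05],[[0,0,0],[0,0,0],0.05]]' 100 | egrep 'pos|contact'
python3 -m crank '[[[0,9,0],[0,0,0],0.05],[[0,8,0],[0,0,0],0.05],[[0,0,0],[0,0,0],0.05]]' 100 | egrep 'pos|contact'
python3 -m crank '[[[0,0,5],[0,0,0],0.05],[[0,0,5],[0,0,0],0.05],[[0,0,3.5],[0,0,0],0.05],[[0,0,0],[0,0,0],0.05]]' 100 | egrep 'pos|contact'; python3 -m crank '[[[0,0,1],[0,0,0],0.05],[[0,0,0],[0,0,0],0.05]]' 100
```

```text
tool_pos: [0.621, 0.0905, 0.1153]
contact_force: [0.0, 0.9, -0.8]
tool_pos: [0.638, 0.0922, 0.1154]
contact_force: [-0.2, 0.0, -2.3]
tool_pos: [0.637, 0.0922, 0.1015]
contact_force: [-0.6, -0.6, -2.3]
clock: 42.3
tool_pos: [0.6375, 0.0922, 0.1011]
orientation: [2.108, 2.33, 0.0]
contact_force: [-0.1, -0.1, -2.6]
width: 0.165
gripper_force: 98.7
```

```bash
python3 -m crank '[[[0,0,0.7],[0,0,0],0.05],[[0,0,0],[0,0,0],0.05]]' 100 | egrep 'pos|contact'; python3 -m crank '[[[0,0,0],[0,0,0],0.3],[[0,0,0],[0,0,0],0.4],[[0,0,0],[0,0,0],0.4],[[0,0,-20],[0,0,0],0.4],[[0,0,-40],[0,0,0],0.4],[[0,0,-55],[0,0,0],0.4],[[0,0,0],[0,0,0],0.4]]' 40
python3 -c "
from h import *
plan((.587,-.2502,.094),84.4)
im=optics.snapshot('wrist');C=optics.camera_info('wrist')
r=finder.cut_out('wrist','weight0');print([(d['score'],np.round(d['uv'])) for d in r]); 
for y in(66,22,-26): print(proj(C,[*st(0,y),.08])[0])"
```

```text
tool_pos: [0.6376, 0.0922, 0.1007]
contact_force: [-1.6, 0.1, 1.6]
clock: 43.42
tool_pos: [0.6399, 0.0921, 0.2225]
orientation: [2.103, 2.324, 0.01]
contact_force: [0.8, 0.4, 1.2]
width: 0.398
gripper_force: 0.0
{'tcp': array([0.6399, 0.0921, 0.2225]), 'yang': np.float64(5.7), 'tilt': 0.55, 'j6': np.float64(1.41), 'shift': array([-335.1,  -88.1,  122.2]), 'az': np.float64(-1.373)}
[(0.84, array([282.,  70.])), (0.66, array([288., 187.])), (0.55, array([286., 133.])), (0.15, array([270., 342.]))]
[288.03249756  75.62652581]
[288.12290366 135.27859412]
[288.21184993 193.96743912]
```

```bash
python3 -m crank '[[[-56,-14,0],[0,0,0],0.4],[[-56,-14,0],[0,0,0],0.4],[[-56,-15,0],[0,0,0],0.4],[[-56,-15,0],[0,0,0],0.4],[[-56,-15,0],[0,0,0],0.4],[[-55,-15,0],[0,0,-0.173],0.4],[[0,0,0],[0,0,-0.172],0.4],[[0,0,0],[0,0,-0.172],0.4],[[0,0,0],[0,0,-0.172],0.4],[[0,0,0],[0,0,-0.172],0.4],[[0,0,0],[0,0,-0.172],0.4],[[0,0,0],[0,0,-0.172],0.4]]' 40 >/dev/null;  python3 -m crank '[[[0,0,0],[0,0,-0.172],0.4],[[0,0,0],[0,0,0],0.4],[[0,0,0],[0,0,0],0.4]]' 40 >/dev/null
python3 -c "
from h import *
plan((.5875,-.2502,.094),84.4)"
```

```text
{'tcp': array([ 0.583 , -0.2497,  0.2146]), 'yang': np.float64(84.4), 'tilt': 0.06, 'j6': np.float64(-0.51), 'shift': array([-4.600e+00, -1.000e-01,  1.146e+02]), 'az': np.float64(0.0)}
```

```bash
python3 -m crank '[[[-5,0,30],[0,0,0],0.4],[[0,0,30],[0,0,0],0.4],[[0,0,30],[0,0,0],0.4],[[0,0,23],[0,0,0],0.4],[[0,0,0],[0,0,0],0.1],[[0,0,0],[0,0,0],0.05],[[0,0,0],[0,0,0],0.05],[[0,0,0],[0,0,0],0.05],[[0,0,0],[0,0,0],0.05]]' 80
```

```text
clock: 46.52
tool_pos: [0.5884, -0.2505, 0.1027]
orientation: [0.148, 3.138, -0.0]
contact_force: [0.1, 0.5, -1.7]
width: 0.168
gripper_force: 77.9
```

```bash
python3 -m crank '[[[0,0,-7],[0,0,0],0.05],[[0,0,-7],[0,0,0],0.05],[[0,0,-6],[0,0,0],0.05],[[0,0,0],[0,0,0],0.05],[[12,0,0],[0,0,0],0.05],[[14,0,0],[0,0,0],0.05],[[14,0,0],[0,0,0],0.05],[[14,0,0],[0,0,0],0.05],[[0,0,-30],[0,0,0],0.05],[[0,0,-30],[0,0,0],0.05],[[0,0,-15],[0,0,0],0.05],[[0,0,0],[0,0,0],0.05]]' 100
python3 -c "
from h import *
rot_then(50,-70,.1156,1.374)"
```

```text
clock: 48.02
tool_pos: [0.535, -0.2456, 0.1979]
orientation: [0.147, 3.137, -0.001]
contact_force: [-0.2, 0.0, -1.8]
width: 0.168
gripper_force: 97.7
tcp [ 0.535  -0.2456  0.1979] w 0.168 gf 97.67427921295166 cf [-0.2  0.  -1.8] yang after 5.9 shift after turn [281.4 186.6  82.2] before [-128.   312.4   82.2] j6 -0.56
```

```bash
python3 -m crank '[[[-4,54,0],[0,0,0],0.05],[[-4,54,0],[0,0,0],0.05],[[-4,54,0],[0,0,0],0.05],[[-4,54,0],[0,0,0.17],0.05],[[0,0,0],[0,0,0.172],0.05],[[0,0,0],[0,0,0.172],0.05],[[0,0,0],[0,0,0.172],0.05],[[0,0,0],[0,0,0.172],0.05],[[0,0,0],[0,0,0.172],0.05],[[0,0,0],[0,0,0.172],0.05],[[0,0,0],[0,0,0.172],0.05],[[0,0,0],[0,0,0],0.05]]' 100 >/dev/null
python3 -c "
from h import *
rot_then(50,-70,.1156,0); outline()"
```

```text
tcp [ 0.5701 -0.0316  0.1957] w 0.169 gf 98.15428018569946 cf [ 0.4 -1.2 -0.6] yang after 6.0 shift after turn [ 71.8 130.   79.9] before [ 71.8 130.   79.9] j6 1.18
196 ...............................................#............
200 ............................................................
204 ..............................................#.............
208 .............##################################.............
212 ...........#####################################............
216 ..........#######################################...........
220 ..........#######################################...........
224 ..........#######################################...........
228 ..........#######################################...........
232 ..........#######################################...........
236 ..........#######################################...........
240 ..........#######################################...........
244 .........##########################################.........
248 .........############################################.......
252 .........#############################################......
256 ........##############################################......
260 .......###############################################......
264 .......###############################################......
268 ........##############################################......
272 ........#############################################.......
276 ........##############################################......
```

```bash
python3 -m crank '[[[36,0,0],[0,0,0.003],0.05],[[36,20,0],[0,0,0],0.05],[[0,37,0],[0,0,0],0.05],[[0,37,0],[0,0,0],0.05],[[0,37,0],[0,0,0],0.05],[[0,0,30],[0,0,0],0.05],[[0,0,30],[0,0,0],0.05],[[0,0,30],[0,0,0],0.05],[[0,0,14],[0,0,0],0.05],[[0,0,0],[0,0,0],0.05]]' 100 | egrep 'pos|contact';for i in 1 2 3 4 5; do python3 -m crank '[[[0,0,1],[0,0,0],0.05],[[0,0,0],[0,0,0],0.05]]' 100 | egrep 'pos|contact'; done
```

```text
tool_pos: [0.6929, 0.053, 0.0922]
contact_force: [-0.1, 0.6, -1.5]
tool_pos: [0.6945, 0.0529, 0.0938]
contact_force: [-0.2, 0.1, -0.9]
tool_pos: [0.6938, 0.0529, 0.0915]
contact_force: [0.7, 1.0, -1.6]
tool_pos: [0.6936, 0.053, 0.0902]
contact_force: [0.3, 0.5, -1.5]
tool_pos: [0.6936, 0.053, 0.0892]
contact_force: [-0.4, 0.2, -2.2]
tool_pos: [0.6937, 0.0529, 0.0882]
contact_force: [-0.4, 0.1, -1.4]
```

```bash
for i in 1 2 3; do python3 -m crank '[[[0,0,0.8],[0,0,0],0.05],[[0,0,0],[0,0,0],0.05]]' 100 | egrep 'pos|contact'; done
```

```text
tool_pos: [0.6937, 0.053, 0.0874]
contact_force: [-0.5, -0.9, -2.1]
tool_pos: [0.6937, 0.0529, 0.0867]
contact_force: [0.9, -0.2, -1.2]
tool_pos: [0.6939, 0.0529, 0.0866]
contact_force: [-3.5, -1.1, 4.9]
```

```bash
python3 -m crank '[[[0,0,-10],[0,0,0],0.05],[[0,0,-10],[0,0,0],0.05],[[0,0,-9.7],[0,0,0],0.05],[[0,0,0],[0,0,0],0.05],[[0,0,0],[0,0,0],0.05]]' 100 >/dev/null
python3 -c "
from h import *
rot_then(0,-70,.1157,0)"
```

```text
tcp [0.6937 0.053  0.1154] w 0.165 gf 98.52420330047607 cf [-0.   0.7 -0.7] yang after 5.7 shift after turn [  0.5 -51.8  -0.3] before [  0.5 -51.8  -0.3] j6 1.36
```

```bash
python3 -m crank '[[[0,-8,0],[0,0,0],0.05],[[0,-8,0],[0,0,0],0.05],[[0,-9,0],[0,0,0],0.05],[[0,-9,0],[0,0,0],0.05],[[0,0,0],[0,0,0],0.05]]' 100 | egrep 'pos|contact'
python3 -m crank '[[[0,-9,0],[0,0,0],0.05],[[0,-8.5,0],[0,0,0],0.05],[[0,0,0],[0,0,0],0.05]]' 100 | egrep 'pos|contact'
python3 -m crank '[[[0,0,5],[0,0,0],0.05],[[0,0,5],[0,0,0],0.05],[[0,0,3.5],[0,0,0],0.05],[[0,0,0],[0,0,0],0.05]]' 100 | egrep 'pos|contact'; python3 -m crank '[[[0,0,1],[0,0,0],0.05],[[0,0,0],[0,0,0],0.05]]' 100
```

```text
tool_pos: [0.6593, 0.0495, 0.1158]
contact_force: [-0.5, -0.1, -2.0]
tool_pos: [0.6419, 0.0478, 0.1157]
contact_force: [-0.0, -0.2, -1.8]
tool_pos: [0.6424, 0.0478, 0.1018]
contact_force: [-0.2, 0.6, -0.7]
clock: 55.2
tool_pos: [0.6426, 0.0478, 0.1014]
orientation: [2.107, 2.329, 0.0]
contact_force: [-1.2, 0.6, 1.5]
width: 0.168
gripper_force: 98.9
```

```bash
python3 -m crank '[[[0,0,0],[0,0,0],0.3],[[0,0,0],[0,0,0],0.4],[[0,0,0],[0,0,0],0.4],[[0,0,-20],[0,0,0],0.4],[[0,0,-40],[0,0,0],0.4],[[0,0,-55],[0,0,0],0.4],[[0,0,0],[0,0,0],0.4]]' 40
python3 -c "
from h import *
plan((.4663,-.0136,.2),77)
im=optics.snapshot('wrist');C=optics.camera_info('wrist');cv2.imwrite('pics/w10.png',im)
r=finder.cut_out('wrist','weight0');print([(d['score'],np.round(d['uv'])) for d in r]); 
for y in(66,22,-26,-70): print(proj(C,[*st(0,y),.08])[0])"
```

```text
clock: 56.08
tool_pos: [0.645, 0.0475, 0.2234]
orientation: [2.102, 2.324, 0.009]
contact_force: [0.5, 0.3, -0.3]
width: 0.398
gripper_force: 0.0
{'tcp': array([0.645 , 0.0475, 0.2234]), 'yang': np.float64(5.7), 'tilt': 0.56, 'j6': np.float64(1.34), 'shift': array([ -42.9, -184.1,   15.7]), 'az': np.float64(-1.244)}
[(0.97, array([284.,  78.])), (0.76, array([280.,   8.])), (0.68, array([287., 135.])), (0.57, array([284., 193.]))]
[287.15292252   8.28283348]
[287.29374563  74.44172638]
[287.43155912 139.18669055]
[287.54549585 192.71432507]
```

```bash
python3 -m crank '[[[-11,-46,0],[0,0,0],0.45],[[-11,-46,0],[0,0,0],0.45],[[-11,-46,0],[0,0,0],0.45],[[-10,-46,0],[0,0,-0.174],0.45],[[0,0,0],[0,0,-0.178],0.45],[[0,0,0],[0,0,-0.178],0.45],[[0,0,0],[0,0,-0.178],0.45],[[0,0,0],[0,0,-0.178],0.45],[[0,0,0],[0,0,-0.178],0.45],[[0,0,0],[0,0,-0.178],0.45],[[0,0,0],[0,0,0],0.45],[[0,0,0],[0,0,0],0.45]]' 30 >/dev/null
python3 -c "
from h import *
plan((.4663,-.0136,.104),77)
im=optics.snapshot('wrist');C=optics.camera_info('wrist')
r=finder.cut_out('wrist','knob');print([(d['score'],np.round(d['uv'])) for d in r]); print(onz(C,r[0]['uv'],.121))"
```

```text
{'tcp': array([ 0.4634, -0.0133,  0.2156]), 'yang': np.float64(76.7), 'tilt': 0.05, 'j6': np.float64(-0.08), 'shift': array([ -3. ,   0.3, 105.6]), 'az': np.float64(-0.006)}
[(0.73, array([293., 208.])), (0.34, array([427., 314.]))]
[ 0.46162106 -0.01034431  0.121     ]
```

```bash
python3 -m crank '[[[-2,1,35],[0,0,-0.006],0.45],[[0,0,35],[0,0,0],0.45],[[0,0,35],[0,0,0],0.45],[[0,0,0],[0,0,0],0.45],[[0,0,0],[0,0,0],0.1],[[0,0,0],[0,0,0],0.1],[[0,0,0],[0,0,0],0.1],[[0,0,0],[0,0,0],0.1]]' 30
python3 -c "
from h import *
gf()"
```

```text
clock: 58.78
tool_pos: [0.4666, -0.013, 0.1122]
orientation: [0.349, 3.12, -0.0]
contact_force: [0.7, 0.3, 4.5]
width: 0.275
gripper_force: 30.6
gate frame tcp [5.2 2.1] z 0.1122 F [0.6 0.5 4.5] 0.27507827589746425
```

```bash
python3 -m crank '[[[9,-0.5,0],[0,0,0],0.1],[[9,-0.5,0.7],[0,0,0],0.1],[[9,0,1.5],[0,0,0],0.1],[[8,0,2.3],[0,0,0],0.1],[[0,0,0],[0,0,0],0.1],[[0,0,0],[0,0,0],0.1]]' 25 >/dev/null
python3 -c "
from h import *
gf()"
```

```text
gate frame tcp [-31.   1.] z 0.1066 F [-1.7  0.3  7. ] 0.2775032775257694
```

```bash
python3 -m crank '[[[0,-6,0.3],[0,0,0],0.1],[[0,-6,0.8],[0,0,0],0.1],[[0,0,0],[0,0,0],0.1]]' 25 >/dev/null
python3 -c "
from h import *
gf()"; python3 -m crank '[[[0,-7,1.5],[0,0,0],0.1],[[0,-7,1.7],[0,0,0],0.1],[[0,-5,1.5],[0,0,0],0.1],[[0,0,0],[0,0,0],0.1]]' 25 >/dev/null
python3 -c "
from h import *
gf();C=optics.camera_info('wrist');im=optics.snapshot('wrist')
g=cv2.cvtColor(im,cv2.COLOR_BGR2GRAY)
for v in range(100,300,6): print(v,''.join('#' if x<60 else '+' if x<95 else '.' for x in g[v,200:400:3]))"
```

```text
gate frame tcp [-30.7 -11.3] z 0.1053 F [0.1 1.5 3.3] 0.2763205119163896
gate frame tcp [-30.4 -30.3] z 0.101 F [0.2 2.5 5.2] 0.2776288139189385
100 +++++++++++++++++++###########################++++++++++++++++++++.
106 +++++++++++##################################++++++++++++..........
112 +###########################################++++...................
118 ####################################+++++..........................
124 ############################++++...................................
130 ###################+++++...........................................
136 ##########+++++....................................................
142 ##++++.............................................................
148 ...................................................................
154 ...................................................................
160 ...................................................................
166 ...................................................................
172 ...................................................................
178 ...............
[... 792 characters left out ...]
....................................................
250 ...................................................................
256 ...................................................................
262 ...........................#######+................................
268 ................+++.+...#############+..+..........................
274 ................++++#+#################+#++++...######+...+####+++.
280 ............+++++++#######################++++########+...######+..
286 ..........#####++++#######################+++++#######+...######+..
292 .........#####+++++########################++++#######....######+..
298 .........#####++++#########################++++######+....#####+...
```

```bash
python3 -m crank '[[[-9,-1,-2.3],[0,0,0],0.1],[[-9,-1,-1.6],[0,0,0],0.1],[[-9,0,-0.8],[0,0,0],0.1],[[0,0,0],[0,0,0],0.1]]' 25 >/dev/null
python3 -c "
from h import *
gf()"; python3 -m crank '[[[-9,0,0],[0,0,0],0.1],[[-9,0,0.8],[0,0,0],0.1],[[-9,0.6,1.6],[0,0,0],0.1],[[-8,0.8,2.3],[0,0,0],0.1],[[0,0,0],[0,0,0],0.1]]' 25 >/dev/null
python3 -c "
from h import *
gf()"
```

```text
gate frame tcp [ -3.  -32.4] z 0.1053 F [ 0.5 -0.9  2.7] 0.27365584792876746
gate frame tcp [ 32.4 -30.5] z 0.1008 F [ 1.  -3.7  3.1] 0.27474667935834396
```

```bash
for i in 1 2 3; do python3 -m crank '[[[-1.5,0,0.5],[0,0,0],0.1],[[0,0,0],[0,0,0],0.1]]' 25 >/dev/null
python3 -c "
from h import *
gf()"; done
```

```text
gate frame tcp [ 33.3 -30.4] z 0.1005 F [ 0.9 -2.6  3. ] 0.27835612423643197
gate frame tcp [ 34.8 -30.4] z 0.1 F [ 0.9 -1.7  4.9] 0.2711201394132761
gate frame tcp [ 36.2 -30.3] z 0.0995 F [-0.3 -2.9  6.2] 0.2764003595260075
```

```bash
for i in 1 2 3; do python3 -m crank '[[[-1.5,0,0.5],[0,0,0],0.1],[[0,0,0],[0,0,0],0.1]]' 25 >/dev/null
python3 -c "
from h import *
gf()"; done
```

```text
gate frame tcp [ 37.4 -30.2] z 0.099 F [-2.1 -2.8  6.9] 0.27560443455571865
gate frame tcp [ 39.8 -30.3] z 0.0986 F [0.4 1.1 1.8] 0.18497786685787607
gate frame tcp [ 40.1 -30. ] z 0.0971 F [ 1.2 -0.1  0.2] 0.09861625146315496
```

```bash
python3 -m crank '[[[0,0,-30],[0,0,0],0.1],[[0,0,-60],[0,0,0],0.3],[[0,0,-30],[0,0,0],0.45],[[0,0,0],[0,0,0],0.45],[[0,0,0],[0,0,0],0.45]]' 25 >/dev/null
python3 -c "
from h import *
gf();plan()
R=Rn.from_euler('z',.2269).as_matrix()[:2,:2]
C={}
for n in('scene','side','wrist'):
    im=optics.snapshot(n);C[n]=optics.camera_info(n)
    if n=='wrist': g=cv2.cvtColor(im,cv2.COLOR_BGR2GRAY)
    for d in finder.cut_out(n,'knob')[:2]:
        p=onz(C[n],d['uv'],.115); print(n,d['score'],np.round(d['uv']),p.round(4),(R@(p[:2]-[.461,-.0139])*1e3).round(1))
for v in range(120,300,4): print(v,''.join('#' if x<45 else '+' if x<80 else '.' for x in g[v,200:400:3]))
for z,(x,y) in((.115,(31,-31)),(.115,(36,-31)),(.115,(20,-31))):
    w=np.array([.461,-.0139])+R.T@(np.array([x,y])/1e3); print(x,y,proj(C['wrist'],[*w,z])[0].round())
"
```

```text
gate frame tcp [ 40.1 -30.1] z 0.2165 F [-0.4 -0.1 -0.9] 0.45207232414663284
{'tcp': array([ 0.4933, -0.0522,  0.2165]), 'yang': np.float64(77.2), 'tilt': 0.11, 'j6': np.float64(-0.15)}
scene 0.38 [279. 200.] [0.6099 0.0181 0.115 ] [137.9  64.7]
side 0.71 [326. 213.] [ 0.4689 -0.0483  0.115 ] [ 15.4 -31.8]
wrist 0.98 [294. 173.] [ 0.4682 -0.0432  0.115 ] [ 13.6 -27. ]
wrist 0.21 [280. 344.] [ 0.6078 -0.0864  0.115 ] [159.4 -37.6]
120 ...................................#++++++++++++..+++++............
124 ...................................#+++++++++++...+++++............
128 ...................................#++++++..+++...+++++............
132 ...................................+++#+++..+++...++++.............
136 ...................................##+++....+++...++++.............
140 ...................................##+#+....+++...++++.............
144 ...................................###++....+++..+++++.............
148 ...................................#++++...++++..+++++.............
152 ...................................+++++..+++++..+++++.............
156 ..............
[... 1930 characters left out ...]
...................................................................
268 ...................................................................
272 ..........++++++..............................+++++...++...........
276 ..........++++++......................++.....+++++++...............
280 .........+++++++.............................#+#++++...............
284 .....#++++++++++.............................#+#+++++###..........+
288 ....+++++++++++#.............................#++#++++##+##.......#+
292 ...++++++++++++#......................+......####+++++####........#
296 ..+++++++++++#+#.............................####+++++#####++.....#
31 -31 [288. 197.]
36 -31 [288. 203.]
20 -31 [288. 182.]
```

The ball was squeezed out at the end stop and now sits at gate x of about 16, still in the right lane. I'll push it home with shut fingers from behind.

```bash
python3 -m crank '[[[28,0,0],[0,0,0],0],[[28,-1,0],[0,0,0],0],[[0,0,0],[0,0,0],0],[[0,0,0],[0,0,0],0],[[0,0,40],[0,0,0],0],[[0,0,40],[0,0,0],0],[[0,0,32],[0,0,0],0],[[0,0,0],[0,0,0],0]]' 25 >/dev/null
python3 -c "
from h import *
gf()"; python3 -m crank '[[[-8,0,0],[0,0,0],0],[[-8,0,0],[0,0,0],0],[[-5,0,0],[0,0,0],0],[[0,0,0],[0,0,0],0]]' 25 >/dev/null
python3 -c "
from h import *
gf()"
```

```text
gate frame tcp [-16.7 -31.3] z 0.1035 F [-0.9 -0.5  1.4] -0.0009176887008970073
gate frame tcp [  5.9 -31.6] z 0.1065 F [-4.3 -1.   4.5] -0.0014878106513644424
```

```bash
python3 -m crank '[[[-2,0,0],[0,0,0],0],[[0,0,0],[0,0,0],0]]' 25 >/dev/null
python3 -c "
from h import *
gf();C=optics.camera_info('wrist')
g=cv2.cvtColor(optics.snapshot('wrist'),cv2.COLOR_BGR2GRAY)
R=Rn.from_euler('z',.2269).as_matrix()[:2,:2]
for v in range(170,340,4): print(v,''.join('#' if x<45 else '+' if x<80 else '.' for x in g[v,200:400:3]))
for z,(x,y) in((.115,(31,-31)),(.115,(36,-31)),(.115,(20,-31))):
    w=np.array([.461,-.0139])+R.T@(np.array([x,y])/1e3); print(x,y,proj(C,[*w,z])[0].round())
"
```

```text
gate frame tcp [  6.8 -31.6] z 0.1063 F [-9.4 -1.1  6.7] 0.001865139841453886
170 ...................................................................
174 ...................................................................
178 ...................................................................
182 ...................................................................
186 ...................................................................
190 ...................................................................
194 ...................................................................
198 ...................................................................
202 .......................................+#######...+#++++...........
206 ......................................+##+#+#+++..++#++++...+++++++
210 ......................................+###+###+...##+++++...+++++++
214 ......................................##+#+++++..++++++++...+++++++
218 ......................................######+++.++##+#++....+++++++
222 ......................................######++...#+#+#++....+++++++
226 ..........
[... 1430 characters left out ...]
..................######+++++###+++++######........................
310 ..................######+++++###+++++######........................
314 ..................######+++++###+++++######........................
318 ..................#########..###..#########........................
322 .................###########.###.###########+......................
326 ................#############################......................
330 ++#####........###############################........#########....
334 ########...+#####################################+...############..
338 ###################################################################
31 -31 [290. 332.]
36 -31 [290. 341.]
20 -31 [290. 311.]
```

```bash
python3 -m crank '[[[4,0,0],[0,0,0],0],[[4,0,-10],[0,0,0],0],[[0,0,-50],[0,0,0],0],[[0,0,-50],[0,0,0],0.2],[[0,0,0],[0,0,0],0.45],[[0,0,0],[0,0,0],0.45],[[0,0,0],[0,0,0],0.45]]' 25 >/dev/null
cat >> h.py <<'E'
def ball():
    C=optics.camera_info('wrist');im=optics.snapshot('wrist');g=cv2.cvtColor(im,cv2.COLOR_BGR2GRAY)
    R=Rn.from_euler('z',.2269).as_matrix()[:2,:2]
    r=finder.cut_out('wrist','knob')[0];m=r['pixels'].astype(np.uint8)
    dt=cv2.distanceTransform(m,cv2.DIST_L2,5);_,rad,_,c=cv2.minMaxLoc(dt);
    z=.115;p=onz(C,c,z);rng=np.linalg.norm(p-ray(C,c)[0]);print('score',r['score'],'c',c,'rad px',rad,'expect',366*.013/rng,'gate',(R@(p[:2]-[.461,-.0139])*1e3).round(1))
    return im
E
python3 -c "
from h import *
gf();ball()"
```

```text
gate frame tcp [ -0.9 -31.4] z 0.2147 F [ 0.2  1.  -0.5] 0.44850192057399835
score 0.66 c (292, 243) rad px 17.378297805786133 expect 17.26792616856338 gate [ 25.6 -29.2]
```

```bash
python3 -m crank '[[[13,0,0],[0,0,0],0],[[0,0,0],[0,0,0],0],[[0,0,0],[0,0,0],0],[[0,0,40],[0,0,0],0],[[0,0,40],[0,0,0],0],[[0,0,36],[0,0,0],0],[[0,0,0],[0,0,0],0]]' 25 >/dev/null
for i in 1 2; do python3 -m crank '[[[-5,0,0],[0,0,0],0],[[-4,0,0],[0,0,0],0],[[0,0,0],[0,0,0],0]]' 25 >/dev/null
python3 -c "
from h import *
gf()"; done
```

```text
gate frame tcp [ -3.3 -31.6] z 0.1009 F [-0.4  0.3  0.4] 0.0011227130954199103
gate frame tcp [  4.2 -31.4] z 0.0997 F [-3.8 -0.3  2.7] -0.0018033548616264688
```

```bash
python3 -m crank '[[[-2,0,0],[0,0,0],0],[[0,0,0],[0,0,0],0]]' 25 >/dev/null; python3 -c "
from h import *
gf()";  python3 -m crank '[[[5,0,0],[0,0,0],0],[[6,0,-5],[0,0,0],0],[[0,0,-50],[0,0,0],0],[[0,0,-55],[0,0,0],0.2],[[0,0,0],[0,0,0],0.45],[[0,0,0],[0,0,0],0.45],[[0,0,0],[0,0,0],0.45]]' 25 >/dev/null
python3 -c "
from h import *
gf();im=ball();g=cv2.cvtColor(im,cv2.COLOR_BGR2GRAY)
for v in range(176,276,3): print(v,''.join('#' if x<45 else '+' if x<80 else '.' for x in g[v,250:400:2]))"
```

```text
gate frame tcp [  5.1 -31.4] z 0.0996 F [-10.6  -1.    7.3] 0.004089419762739269
gate frame tcp [ -5.  -31.4] z 0.2086 F [-0.7 -0.6 -0.7] 0.4503176719276367
score 0.94 c (292, 251) rad px 16.378297805786133 expect 17.52394321325913 gate [ 25.3 -29.2]
176 ...........................................................................
179 ............................#++#++++++...+++++....+++++++..................
182 ............................#+++++++++...+++++....+++++++..................
185 ............................#++#+++++++..+++++...+++++++...................
188 ............................#++++++++....+++++...+++++++...................
191 ............................+++++++......+++++...+++++++...................
194 ............................+++#+++.....++++++...+++++++...................
197 ............................#++++++.....+++++....+++++++...................
200 ............................+++++++...+++++++....+++++++...................
203 ............................+++++.....+++++++....+++++++...................
206 ............................++#+......+++++++
[... 1170 characters left out ...]
+++++++++++++++.............................................
254 .............+++++++++++++++++..................................+..........
257 .............++++++++++++++++..............................................
260 ..............+++++++++++++++..............................................
263 ...............+++++++++++++...............................................
266 ................++++++++++.................................................
269 ....................++.....................................................
272 ...........................................++++++++........................
275 ...........................................+++++++++.......................
```

```bash
python3 -c "
from h import *
print(env.state()['clock'],env.state()['contact_force']);print(env.sign_off())"
```

```text
69.625 [-0.00763828  0.0584252   0.7171404 ]
the job is handed in; nothing more can be done
None
```

I handed the job in at 69.6 s: the lever went to the middle lane first, all four weights then went onto the load bar about 42–47 mm apart, and the lever was last pushed against the right lane's far end (about 10 N moved it no further); it had slipped from the grip there once and I pushed it home again, and the judging result was not shown.

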